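# Cure mended leaded-glass panels on the exposure box

## Task

Cure the mended glass panels: lay every panel from the rubber mat flat on the light box, each in front of its own clip with a short edge square against the stop rail, and swing that clip round so its foot presses on the panel's edge. With all of them clipped, twist the timer knob clockwise to its stop, let go and let it run back to zero. Then swing all the clips clear, back over the rail, and lay the panels flat and separately on the cork mat, without knocking over the bottle or the jar.

Things in the scene. Friction and masses are not known exactly. Their poses are not given: they have to be found in the camera images.
- panel_a: loose leaded-glass panel, a rectangle 80 mm long (own x) by 50 mm wide (own y) by 8 mm thick, flat grey lead border 12 mm wide all round, about 200 g; origin at the centre of its underside, z up; amber glass with one diagonal lead line. Two or three of the three panels are present.
- panel_b: loose leaded-glass panel, a rectangle 80 mm long (own x) by 50 mm wide (own y) by 8 mm thick, flat grey lead border 12 mm wide all round, about 200 g; origin at the centre of its underside, z up; clear glass with two cross lead lines.
- panel_c: loose leaded-glass panel, a rectangle 80 mm long (own x) by 50 mm wide (own y) by 8 mm thick, flat grey lead border 12 mm wide all round, about 200 g; origin at the centre of its underside, z up; green glass with a lead circle.
- lightbox: fixed grey UV light box, 210 (own x) x 350 (own y) x 45 mm; origin at the centre of its underside, x away from the robot. Flat top with white opal glass. Far side: aluminium stop rail, 4 mm proud, face at own x = +35 mm, with three swing clips; on the -y side of each bay a side stop (4 mm proud, 25 mm long) reaches forward from it. Front strip: timer knob, loose white fid
- bay1 (a point): point on the light box's top, 40 mm in front of the stop rail's face: where the centre of a panel's underside lies when its short edge is against the rail and centred under clip 1; axes as the light box. Bays are 100 mm apart along y; each side stop's face is 27.5 mm to the -y side
- clip1 (a joint): turn (rad) of swing clip 1 about its upright pivot screw, 0 to 1.75, counter-clockwise from above; 0 = parked along the rail (pointing to box +y), 1.57 = square to the rail, over bay 1 (box -x). Its foot passes the rail's face at about 0.93; below 0.65 it is clear of any panel. Stays where it is left (friction 0.03 N m)
- leaf1: spring leaf of clip 1, 12 mm wide; origin on the pivot axis, 56 mm above the table, 40 mm behind the rail's face; own y points to its foot, 50 mm away. The foot, a 17 mm dimple, rests 7 mm above the box top, presses a panel with about 1 N. Swung free it rides up on the 8 mm panel; held by the stud, lift the stud 2 to 3 mm first (about 3 N) or it drags the panel; the stud lifts 4 mm at most
- stud1 (a point): centre of the upright black thumb stud on leaf 1, 10 mm in diameter, 20 mm tall, 36 mm from the pivot; it spans 12.6 to 32.6 mm above the box top while the leaf is at rest
- bay2 (a point): point on the light box's top, 40 mm in front of the stop rail's face: where the centre of a panel's underside lies when its short edge is against the rail and centred under clip 2; axes as the light box. Bays are 100 mm apart along y; each side stop's face is 27.5 mm to the -y side
- clip2 (a joint): turn (rad) of swing clip 2 about its upright pivot screw, 0 to 1.75, counter-clockwise from above; 0 = parked along the rail (pointing to box +y), 1.57 = square to the rail, over bay 2 (box -x). Its foot passes the rail's face at about 0.93; below 0.65 it is clear of any panel. Stays where it is left (friction 0.03 N m)
- leaf2: spring leaf of clip 2, 12 mm wide; origin on the pivot axis, 56 mm above the table, 40 mm behind the rail's face; own y points to its foot, 50 mm away. The foot, a 17 mm dimple, rests 7 mm above the box top, presses a panel with about 1 N. Swung free it rides up on the 8 mm panel; held by the stud, lift the stud 2 to 3 mm first (about 3 N) or it drags the panel; the stud lifts 4 mm at most
- stud2 (a point): centre of the upright black thumb stud on leaf 2, 10 mm in diameter, 20 mm tall, 36 mm from the pivot; it spans 12.6 to 32.6 mm above the box top while the leaf is at rest
- bay3 (a point): point on the light box's top, 40 mm in front of the stop rail's face: where the centre of a panel's underside lies when its short edge is against the rail and centred under clip 3; axes as the light box. Bays are 100 mm apart along y; each side stop's face is 27.5 mm to the -y side
- clip3 (a joint): turn (rad) of swing clip 3 about its upright pivot screw, 0 to 1.75, counter-clockwise from above; 0 = parked along the rail (pointing to box +y), 1.57 = square to the rail, over bay 3 (box -x). Its foot passes the rail's face at about 0.93; below 0.65 it is clear of any panel. Stays where it is left (friction 0.03 N m)
- leaf3: spring leaf of clip 3, 12 mm wide; origin on the pivot axis, 56 mm above the table, 40 mm behind the rail's face; own y points to its foot, 50 mm away. The foot, a 17 mm dimple, rests 7 mm above the box top, presses a panel with about 1 N. Swung free it rides up on the 8 mm panel; held by the stud, lift the stud 2 to 3 mm first (about 3 N) or it drags the panel; the stud lifts 4 mm at most
- stud3 (a point): centre of the upright black thumb stud on leaf 3, 10 mm in diameter, 20 mm tall, 36 mm from the pivot; it spans 12.6 to 32.6 mm above the box top while the leaf is at rest
- timer (a joint): turn (rad) of the wind-up timer knob: 0 = run down, grows clockwise from above, stop at 1.4. A spring turns it back to 0 by itself in about 7 s once released; turning it takes up to 0.07 N m plus 0.2 N m per rad/s
- timer_grip (a point): centre of the timer's black bar grip, which is 38 mm long (own x), 10 mm wide (own y) and 18 mm tall (7 to 25 mm above the box top); on the knob's upright axis; own x follows the bar as it turns, along box x at 0
- rubber_mat: fixed dark rubber bench mat, 280 mm (own x) by 140 mm (own y), 2 mm thick, beside the light box, on either side; the panels lie on it at the start, with their long sides roughly across it; origin at the centre of its underside
- cork_mat: fixed cork mat, 280 mm (own x) by 140 mm (own y), 3 mm thick, on the other side of the light box; origin at the centre of its underside
- resin_bottle: loose small amber bottle, 34 mm across and 75 mm tall, standing behind the light box; origin at the centre of its underside. A bystander
- flux_jar: loose glass jar with a steel lid, 64 mm across and 70 mm tall, standing behind the light box; origin at the centre of its underside. A bystander
There are look-alikes about, which are no part of the job. What is shaped like the panel_a but turquoise is not meant.

How it is judged (in metres and radians):
On the way, in this order (a step that is already met when the one before it is completed fails the run):
1. every panel lies flat on the light box, square and with its short edge within 7 mm of the stop rail, pressed by a clip and let go (contact force between any of leaf1, leaf2, leaf3 and panel_a above 0.3 N and x of each of panel_a, panel_b, panel_c in the frame of lightbox above -0.012 m and z of each of panel_a, panel_b, panel_c in the frame of lightbox below 0.05 m and angle between the x axis of each of panel_a, panel_b, panel_c and the x axis of lightbox, either way round below 0.12 rad and angle between each of panel_a, panel_b, panel_c's own z axis and vertical below 0.08 rad and contact force between the fingers and panel_a below 0.2 N and contact force between any of leaf1, leaf2, leaf3 and panel_b above 0.3 N and contact force between the fingers and panel_b below 0.2 N and contact force between any of leaf1, leaf2, leaf3 and panel_c above 0.3 N and contact force between the fingers and panel_c below 0.2 N and contact force between the fingers and leaf1 below 0.2 N and contact force between the fingers and leaf2 below 0.2 N and contact force between the fingers and leaf3 below 0.2 N), for 0.3 s.
2. the timer is wound to its stop with every panel still clipped (contact force between any of leaf1, leaf2, leaf3 and panel_a above 0.3 N and x of each of panel_a, panel_b, panel_c in the frame of lightbox above -0.012 m and z of each of panel_a, panel_b, panel_c in the frame of lightbox below 0.05 m and angle between the x axis of each of panel_a, panel_b, panel_c and the x axis of lightbox, either way round below 0.12 rad and angle between each of panel_a, panel_b, panel_c's own z axis and vertical below 0.08 rad and contact force between the fingers and panel_a below 0.2 N and contact force between any of leaf1, leaf2, leaf3 and panel_b above 0.3 N and contact force between the fingers and panel_b below 0.2 N and contact force between any of leaf1, leaf2, leaf3 and panel_c above 0.3 N and contact force between the fingers and panel_c below 0.2 N and value of joint timer above 1.3 rad), for 0.05 s.
3. the timer, let go, has run back to zero with every panel still clipped (contact force between any of leaf1, leaf2, leaf3 and panel_a above 0.3 N and x of each of panel_a, panel_b, panel_c in the frame of lightbox above -0.012 m and z of each of panel_a, panel_b, panel_c in the frame of lightbox below 0.05 m and angle between the x axis of each of panel_a, panel_b, panel_c and the x axis of lightbox, either way round below 0.12 rad and angle between each of panel_a, panel_b, panel_c's own z axis and vertical below 0.08 rad and contact force between the fingers and panel_a below 0.2 N and contact force between any of leaf1, leaf2, leaf3 and panel_b above 0.3 N and contact force between the fingers and panel_b below 0.2 N and contact force between any of leaf1, leaf2, leaf3 and panel_c above 0.3 N and contact force between the fingers and panel_c below 0.2 N and value of joint timer below 0.08 rad), for 0.2 s.
4. all clips are swung clear over the rail (value of joint each of clip1, clip2, clip3 below 0.65 rad), for 0.1 s.
At the end, for the whole second after the job is handed in: every panel lies flat (within 5 degrees), at rest and directly on the cork mat, its centre at least 10 mm inside the mat's long sides and 15 mm inside its ends, not on another panel; all clips turned below 0.65 rad, clear of the panels; the timer back at zero (all of step 4 and x of panel_a in the frame of cork_mat between -0.125 and 0.125 m and y of panel_a in the frame of cork_mat between -0.06 and 0.06 m and z of panel_a in the frame of cork_mat between 0 and 0.0065 m and angle between each of panel_a, panel_b, panel_c's own z axis and vertical below 0.08 rad and linear speed of each of panel_a, panel_b, panel_c below 0.02 m/s and x of panel_b in the frame of cork_mat between -0.125 and 0.125 m and y of panel_b in the frame of cork_mat between -0.06 and 0.06 m and z of panel_b in the frame of cork_mat between 0 and 0.0065 m and x of panel_c in the frame of cork_mat between -0.125 and 0.125 m and y of panel_c in the frame of cork_mat between -0.06 and 0.06 m and z of panel_c in the frame of cork_mat between 0 and 0.0065 m and value of joint timer below 0.08 rad); the robot touches nothing.
It fails at once if the resin bottle is knocked over (angle between resin_bottle's own z axis and vertical above 0.6 rad).
It fails at once if the flux jar is knocked over (angle between flux_jar's own z axis and vertical above 0.6 rad).
Of panel_a, panel_b, panel_c only 2 to 3 are there at a start; the rules pass over those that are not, and their reading is None.
At some moment in a run one of panel_a, panel_b, panel_c may be knocked a few centimetres aside while the robot is not near it.
Once in a run the grip may slacken for a moment while it holds something.
It also fails if it takes over 210 s, if anything falls off the work surface, if the arm or the gripper's body presses on something with over 40 N, if the wrist force passes 120 N, or if a joint passes its speed limit or range.

## Robot

A 7-joint arm with a two-finger parallel gripper is mounted at the origin on the work surface. World frame = base frame: x ahead of the robot, y to its left, z up, the work surface at z = 0. Lengths are in m, angles in degrees, forces in N, time in s.
With the tool pointing down it reaches from about 0.425 to 0.875 m from the base axis. Payload 4.7 kg.
Tool frame: the origin (TCP) lies at the very end of the fingers, on their centre line; the grasp point (between the pads) lies env.grip_point_offset behind it (env.grip_point_offset is the distance from the TCP to the grasp point, in m); z points along the fingers, y is the direction in which the jaws open and shut (so a half turn about z gives the same grasp; the last joint's range is limited). The gripper opens to 87 mm and grips with 3 to 60 N. Pads are 19 mm wide; open, the fingers measure 117 mm over their backs; the gripper's body (75 mm by 190 mm) begins 51 mm behind the grasp point.
Start: joints at [71.912, 18.392, -4.016, 83.108, 1.295, 78.541, -3.26], TCP at [0.21, -0.615, 0.223] pointing down, gripper open.
Joint ranges: [-163.93, 163.93], [-17.29, 119.83], [-79.2, 71.16], [3.27, 140.29], [-89.18, 269.18], [5.43, 117.66], [-154.24, 154.24]. Speed limits (degrees/s): [147.25, 147.25, 180, 180, 180, 180, 180].

## Interface

Orientations are given as [roll, pitch, yaw] about the fixed x, y, z axes, in that order (R = Rz(yaw) Ry(pitch) Rx(roll)).
In Python, from cell import env gives the robot as it stands.
- The arm moves only by the tool send_rows, never from a script. Its argument "plan" is a list of rows, each a list of 7 numbers: the finger opening in mm, from 0 to 87, then the shift along the tool's x, y, z in mm, then the turn, a rotation vector about the tool's x, y, z in rad. A call has 1 to 12 rows; each row shifts and turns the commanded pose from where the row before left it, along the tool's axes as they then stand; what a row does not reach is not made up. A row lasts 1/10 s, in which the tool goes at most 50 mm and 8.59 degrees, less where a joint would pass 70% of its speed; a pose out of reach is approached as far as the arm can. A call is refused whole if a number of a shift passes 50 or a number of a turn 0.15, either way. A call with a gripper value outside its range is refused whole. The fingers move at their own pace and stop on an object; "grip_force" is the grip in N (left out, the last holds). Time passes only in rows, so rows that do not move let the fingers close. It gives the time, the measured TCP pose, the force and the opening at its end, in the units of the state.
- env.get_obs(): the state, without advancing time (a new reading comes with each control period).
- env.read_camera(name): name is "scene" or "top" or "wrist"; returns the picture (420x560x3 uint8, red, green, blue); there is no depth.
- env.get_calibration(name): a dict with "fx", "fy", "cx", "cy" (pixels), "k1" (the pictures are not rectified: a ray, as slopes to the right and down, at radius r is drawn at 1 + k1 r^2 times it, then the intrinsics apply), "extrinsics" (4x4, takes a point from camera to world coordinates). Camera axes: x right, y down, z forward; pixel columns grow to the right and rows downward; lengths in m; the calibration is good to about 2 mm. A picture is of the moment at which its call begins: read the wrist's pose just before it. get_calibration takes no time and is no camera call; for the wrist camera it gives the pose at the moment of the call.
- env.sign_off(): hands the job in, once; it reports no verdict.
Trained networks look in the newest picture that a camera, given by its name, has taken for a name from the list of things; names that differ only in an ending like _2 or _b are one class to them, and where a whole thing is asked for, a point or a joint stands for the part that bears it (a point fixed in the world has none). Each returns a list of dicts, best first, with "confidence" (0 to 1); they miss things now and then, are a little off and sometimes report something else, mostly with a low value. They report only what shows in the picture. A call takes as long as a camera call. They do not tell look-alikes from the thing itself.
- env.regions_of(camera, query): "region" (420x560 bool, what is visible of it) and "rect" ([left, top, right, bottom] in pixels, round what is visible of it).
The state is a dict: "time_s": time; "qpos": joint angles; "joint_velocities": joint speeds; "effort": joint torques, N m; "tool_pos": TCP position; "tool_rot": TCP orientation; "force": force on the tool from outside, world axes, zero at the start; "wrist_torque": the same for the moment, N m; "grip_width": finger opening in m.
Only numpy, scipy, OpenCV 4.12 (cv2) and the standard library are available. Lean on these libraries where they do the work, as an engineer would, in place of code of your own. Each camera call takes 0.05 s, during which the arm holds its last target. There are 200 camera calls.

## Working session

There is one attempt and no reset: what is moved stays moved. The work goes in short steps, Python scripts to look and compute and a tool call to move; the robot and the scene stay as the last step left them, time stands still between calls to the robot, and variables do not carry over. Pictures are saved under pics/ and viewed, about 12 in all and at most 16, crops included, and the job is handed in when it is done.

Besides the shell and the picture viewer there is one more tool, called by a JSON object that holds its "fn" and its "kwargs". send_rows: Moves the arm, as the interface text tells. Its arguments: {"type":"object","properties":{"plan":{"type":"array"},"grip_force":{"type":"number"}},"required":["plan"]}

```bash
ls; mkdir -p pics; cat > h.py <<'E'
import numpy as np, cv2
from cell import env
def save(n,f): 
    im=env.read_camera(n); cv2.imwrite('pics/'+f,im[:,:,::-1]); return im
def cal(n):
    c=env.get_calibration(n); return c
def px2w(c,uv,z):
    uv=np.atleast_2d(np.array(uv,float)); T=np.array(c['extrinsics'])
    d=(uv-[c['cx'],c['cy']])/[c['fx'],c['fy']]; s=d.copy()
    for _ in range(20): s=d/(1+c['k1']*(s**2).sum(1,keepdims=True))
    r=np.c_[s,np.ones(len(s))]@T[:3,:3].T; o=T[:3,3]
    return o+r*((z-o[2])/r[:,2:3])
def w2px(c,p):
    p=np.atleast_2d(np.array(p,float)); T=np.array(c['extrinsics'])
    q=(p-T[:3,3])@T[:3,:3]; s=q[:,:2]/q[:,2:3]; s=s*(1+c['k1']*(s**2).sum(1,keepdims=True))
    return s*[c['fx'],c['fy']]+[c['cx'],c['cy']]
E
python3 - <<'E'
from h import *
np.set_printoptions(precision=4,suppress=True)
for n in ['top','scene','wrist']: 
    save(n,n+'0.png'); c=cal(n); print(n,{k:np.array(v) for k,v in c.items()})
o=env.get_obs(); print(o, env.grip_point_offset)
E
```

```text
pics
top {'fx': array(431.726), 'fy': array(431.726), 'cx': array(280.2191), 'cy': array(208.2189), 'k1': array(-0.1239), 'extrinsics': array([[ 0.0236, -0.9989,  0.0402,  0.4822],
       [-0.9996, -0.0231,  0.0131, -0.0821],
       [-0.0122, -0.0405, -0.9991,  1.1735],
       [ 0.    ,  0.    ,  0.    ,  1.    ]])}
scene {'fx': array(381.2343), 'fy': array(381.2343), 'cx': array(281.7983), 'cy': array(205.0719), 'k1': array(-0.0644), 'extrinsics': array([[-0.5837,  0.4491, -0.6764,  1.2028],
       [ 0.8117,  0.301 , -0.5006,  0.4375],
       [-0.0212, -0.8412, -0.5403,  0.6231],
       [ 0.    ,  0.    ,  0.    ,  1.    ]])}
wrist {'fx': array(294.1058), 'fy': array(294.1058), 'cx': array(277.8674), 'cy': array(212.9625), 'k1': array(-0.0101), 'extrinsics': array([[ 0.324 , -0.9092, -0.2615,  0.2826],
       [-0.946 , -0.3122, -0.0869, -0.5895],
       [-0.0026,  0.2755, -0.9613,  0.3834],
       [ 0.    ,  0.    ,  0.    ,  1.    ]])}
{'time_s': 0.15, 'qpos': array([71.9156, 18.4304, -4.0175, 83.1588,  1.2962, 78.5397, -3.2602]), 'joint_velocities': array([-0.0441, -0.1864, -0.053 , -0.2183, -0.0953,  0.0569, -0.0161]), 'effort': array([  0.0002, -49.1797,  -0.4044, -31.2882,  -0.0639,   0.0404,
         0.0001]), 'tool_pos': array([ 0.2103, -0.6146,  0.2217]), 'tool_rot': array([-179.9163,    0.0055,   18.8956]), 'force': array([ 0.3567, -0.3006,  0.0566]), 'wrist_torque': array([-0.0212, -0.0133, -0.0157]), 'grip_width': 0.0870605177605646} 0.0187
```

View pics/top0.png

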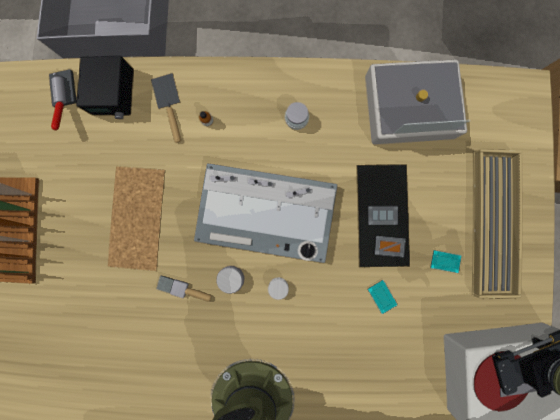

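```bash
python3 - <<'E'
from h import *
np.set_printoptions(precision=4,suppress=True)
save('top','top1.png');c=cal('top')
for q,z in [('panel_a',.01),('panel_b',.01),('panel_c',.01),('lightbox',.045),('rubber_mat',.002),('cork_mat',.003),('stud1',.0776),('timer_grip',.07),('resin_bottle',0),('flux_jar',0),('leaf1',.056)]:
    for d in env.regions_of('top',q):
        ys,xs=np.nonzero(d['region']); 
        if len(xs)<4: continue
        r=cv2.minAreaRect(np.c_[xs,ys].astype(np.float32))
        b=px2w(c,cv2.boxPoints(r),z)[:,:2]
        m=px2w(c,[r[0]],z)[0,:2]
        print(q,round(d['confidence'],2),len(xs),d['rect'],'ctr',m,'cent',px2w(c,[[xs.mean(),ys.mean()]],z)[0,:2],'box',b.round(3).tolist())
E
```

```text
panel_a 0.96 562 [365.4, 206.3, 400.5, 227.8] ctr [ 0.5185 -0.3454] cent [ 0.5169 -0.3465] box [[0.543, -0.304], [0.545, -0.386], [0.494, -0.387], [0.492, -0.305]]
panel_a 0.73 533 [367.8, 279.9, 394.5, 314.7] ctr [ 0.2964 -0.3487] cent [ 0.296  -0.3482] box [[0.317, -0.306], [0.343, -0.351], [0.275, -0.391], [0.249, -0.347]]
panel_a 0.68 553 [373.0, 236.6, 406.6, 257.7] ctr [ 0.4341 -0.3631] cent [ 0.4337 -0.3638] box [[0.41, -0.321], [0.462, -0.323], [0.459, -0.405], [0.407, -0.403]]
panel_a 0.64 118 [284.4, 188.7, 313.0, 199.2] ctr [ 0.5716 -0.1138] cent [ 0.5718 -0.111 ] box [[0.572, -0.08], [0.586, -0.145], [0.571, -0.148], [0.557, -0.083]]
panel_a 0.6 499 [433.9, 248.4, 459.4, 269.3] ctr [ 0.3953 -0.5205] cent [ 0.3947 -0.5197] box [[0.377, -0.476], [0.427, -0.484], [0.413, -0.565], [0.364, -0.557]]
panel_b 0.96 562 [365.4, 206.3, 400.5, 227.8] ctr [ 0.5185 -0.3454] cent [ 0.5169 -0.3465] box [[0.543, -0.304], [0.545, -0.386], [0.494, -0.387], [0.492, -0.305]]
panel_b 0.73 533 [367.8, 279.9, 394.5, 314.7] ctr [ 0.2964 -0.3487] cent [ 0.296  -0.3482] box [[0.317, -0.306], [0.343
[... 2571 characters left out ...]
437, -0.123], [0.437, -0.156], [0.404, -0.157], [0.403, -0.124]]
flux_jar 0.97 565 [285.6, 101.4, 310.1, 129.0] ctr [ 0.7866 -0.1069] cent [ 0.787  -0.1064] box [[0.824, -0.073], [0.826, -0.139], [0.749, -0.141], [0.748, -0.075]]
flux_jar 0.43 186 [299.6, 244.5, 315.0, 259.0] ctr [ 0.4158 -0.1441] cent [ 0.4161 -0.1441] box [[0.416, -0.116], [0.444, -0.143], [0.416, -0.172], [0.388, -0.145]]
leaf1 0.56 65 [210.2, 176.3, 226.1, 179.7] ctr [0.6032 0.0929] cent [0.6032 0.0916] box [[0.606, 0.116], [0.61, 0.071], [0.6, 0.07], [0.596, 0.115]]
leaf1 0.44 103 [248.0, 177.8, 265.1, 185.5] ctr [ 0.5929 -0.0062] cent [ 0.5938 -0.0048] box [[0.59, 0.02], [0.605, 0.017], [0.596, -0.032], [0.58, -0.029]]
```

```bash
python3 - <<'E'
import cv2
im=cv2.imread('pics/top1.png')[155:320,190:470]
cv2.imwrite('pics/crop1.png',cv2.resize(im,None,fx=2.8,fy=2.8,interpolation=cv2.INTER_CUBIC))
E
```

```text
(no output)
```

View pics/crop1.png

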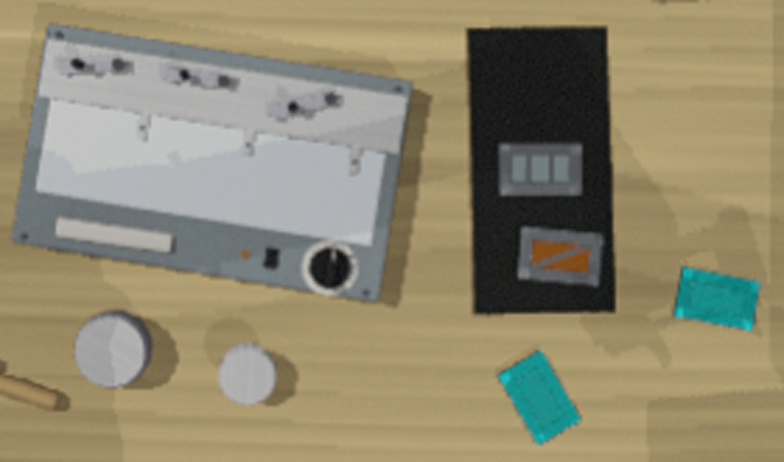

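View pics/wrist0.png

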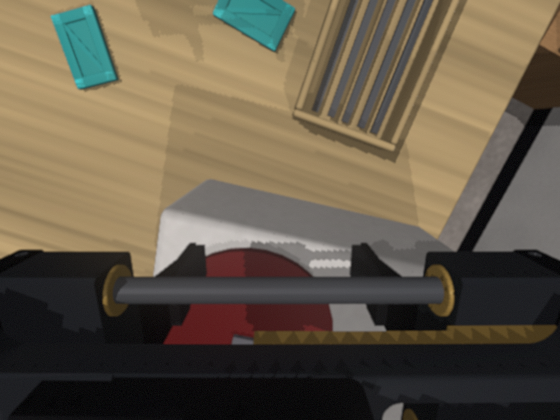

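```bash
cat >> h.py <<'E'
def go(p,yaw,n=1):
    "shift to p (m) in present tool axes, mm; then turn about tool z, rad (half turn free)"
    o=env.get_obs(); y=np.radians(o['tool_rot'][2]); d=(np.array(p)-o['tool_pos'])*1000
    c,s=np.cos(y),np.sin(y)
    t=-(np.radians(yaw)-y); t=(t+np.pi/2)%np.pi-np.pi/2
    print('shift %.1f %.1f %.1f'%(c*d[0]+s*d[1], s*d[0]-c*d[1], -d[2]),'turn %.3f'%t, 'at',o['tool_pos'].round(4),o['tool_rot'].round(1),'t',round(o['time_s'],2),'j7',o['qpos'][6].round(0),'F',o['force'].round(1))
E
python3 -c "
from h import *
go([.48,-.03,.2],-8.1)"
```

```text
shift 444.4 -466.2 22.6 turn 0.471 at [ 0.2105 -0.615   0.2226] [180.    0.   18.9] t 0.75 j7 -3.0 F [1.4 0.6 0.8]
```

{"fn": "send_rows", "kwargs": {"plan": [[87,28,-29,0,0,0,0],[87,28,-29,0,0,0,0],[87,28,-29,0,0,0,0],[87,28,-29,0,0,0,0],[87,28,-29,0,0,0,0],[87,28,-29,0,0,0,0],[87,28,-29,0,0,0,0],[87,28,-29,0,0,0,0],[87,28,-29,0,0,0,0],[87,28,-29,0,0,0,0],[87,28,-29,0,0,0,0],[87,28,-29,0,0,0,0]]}}

```text
time_s: 1.95
tool_pos: [0.4162, -0.1754, 0.2229]
tool_rot: [179.9, -0.0, 18.9]
force: [1.0, 0.4, -0.2]
grip_width: 0.0875
```

{"fn": "send_rows", "kwargs": {"plan": [[87,28,-29,5,0,0,0],[87,28,-29,5,0,0,0],[87,28,-29,5,0,0,0],[87,28,-29,5,0,0,0],[87,0,0,0,0,0,0.12],[87,0,0,0,0,0,0.12],[87,0,0,0,0,0,0.12],[87,0,0,0,0,0,0.11],[87,0,0,0,0,0,0],[87,0,0,0,0,0,0],[87,0,0,0,0,0,0]]}}

```text
time_s: 3.05
tool_pos: [0.4841, -0.0309, 0.2026]
tool_rot: [180.0, -0.0, -7.9]
force: [-0.3, -0.1, 0.4]
grip_width: 0.0869
```

```bash
python3 - <<'E'
from h import *
go([.48,-.03,.2],-8.1)
save('wrist','w1.png')
E
```

```text
shift -4.2 -0.4 2.6 turn 0.003 at [ 0.4841 -0.0309  0.2026] [180.   -0.   -7.9] t 3.05 j7 -97.0 F [-0.3 -0.1  0.4]
```

View pics/w1.png

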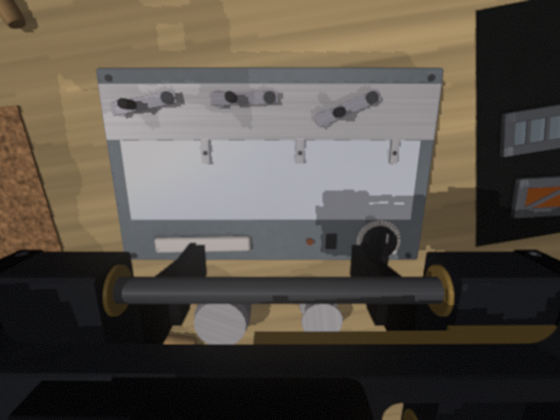

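```bash
python3 - <<'E'
import cv2
im=cv2.imread('pics/w1.png')[60:265,92:448]
cv2.imwrite('pics/w1c.png',cv2.resize(im,None,fx=2.2,fy=2.2,interpolation=cv2.INTER_CUBIC))
E
```

```text
(no output)
```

View pics/w1c.png

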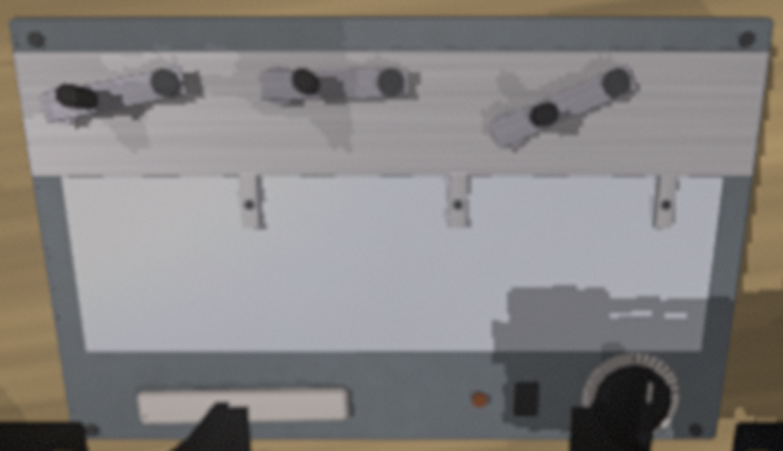

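```bash
cat >> h.py <<'E'
def box():
    b=np.load('box.npy'); c,s=np.cos(b[2]),np.sin(b[2]); return b[:2],np.array([[c,-s],[s,c]])
def b2w(p): o,R=box(); return o+R@np.array(p,float)
def w2b(p): o,R=box(); return (np.atleast_2d(p)[:,:2]-o)@R
E
python3 - <<'E'
from h import *
np.set_printoptions(precision=4,suppress=True)
from scipy.optimize import least_squares
c=cal('wrist')
f=lambda a:np.array(a,float)/2.2+[92,60]
cor=px2w(c,f([(11,17),(772,17),(717,438),(73,438)]),.045)[:,:2]
M=np.array([[.105,.175],[.105,-.175],[-.105,-.175],[-.105,.175]])
def R(t): return np.array([[np.cos(t),-np.sin(t)],[np.sin(t),np.cos(t)]])
r=least_squares(lambda x:(M@R(x[2]).T+x[:2]-cor).ravel(),[.515,-.03,-.14])
print(r.x,np.degrees(r.x[2]),r.fun.reshape(4,2)*1000); np.save('box.npy',r.x)
for n,z,p in [('railface',.049,[(33,176),(400,176),(752,176)]),('pivot',.065,[(165,82),(390,82),(617,82)]),('stud',.0776,[(78,97),(306,82),(544,114)]),('stopL',.049,[(243,222),(448,222),(656,222)]),('stopR',.049,[(264,222),(469,222),(676,222)]),('tip',.049,[(253,229),(458,229),(664,229)]),('knob',.07,[(630,395)]),('knobring',.05,[(630,400)]),('line',.07,[(650,392)])]:
    print(n,w2b(px2w(c,f(p),z)).round(4).tolist())
for q in ['panel_a','stud1','leaf1','timer_grip']:
  for d in env.regions_of('wrist',q): 
    ys,xs=np.nonzero(d['region']);print(q,d['confidence'],d['rect'],xs.mean(),ys.mean())
E
```

```text
[ 0.5162 -0.0263 -0.1381] -7.91429657040376 [[ 1.6482  2.6705]
 [ 1.1258 -3.334 ]
 [-1.5715 -1.0718]
 [-1.2024  1.7353]]
railface [[0.0339, 0.1708], [0.0335, -0.0036], [0.0337, -0.1706]]
pivot [[0.0739, 0.0979], [0.0737, 0.0003], [0.0738, -0.098]]
stud [[0.067, 0.1306], [0.0725, 0.0348], [0.0599, -0.0646]]
stopL [[0.012, 0.0723], [0.012, -0.0267], [0.012, -0.1272]]
stopR [[0.012, 0.0622], [0.012, -0.0368], [0.012, -0.1369]]
tip [[0.0087, 0.0677], [0.0086, -0.0316], [0.0086, -0.1314]]
knob [[-0.0691, -0.1153]]
knobring [[-0.0796, -0.1228]]
line [[-0.0676, -0.1249]]
panel_a 0.87 [508.6, 174.3, 559.8, 219.9] 535.8846584546473 196.81858902575587
panel_a 0.8 [501.0, 103.1, 557.5, 155.8] 529.4664136622391 130.84022770398482
stud1 0.95 [208.2, 89.9, 274.5, 109.4] 237.9530456852792 98.2271573604061
stud1 0.72 [317.7, 94.5, 366.6, 126.3] 339.82428571428574 111.32142857142857
stud1 0.68 [112.6, 93.6, 161.5, 114.7] 134.78963414634146 103.73475609756098
leaf1 0.72 [109.5, 94.5, 176.3, 114.2] 135.35474452554743 103.792700729927
leaf1 0.55 [209.9, 95.3, 278.3, 109.6] 238.96559378468368 98.34850166481687
timer_grip 0.7 [94.6, 66.6, 442.1, 263.5] 271.38534807149574 157.56751444698293
```

```bash
python3 -c "
from h import *
go([.475,-.43,.17],90)"
```

```text
shift 46.6 396.4 32.5 turn 1.431 at [ 0.4841 -0.0309  0.2025] [180.  -0.  -8.] t 3.3 j7 -97.0 F [-0.4  0.2 -0.1]
```

{"fn": "send_rows", "kwargs": {"plan": [[87,4,36,0,0,0,0],[87,4,36,0,0,0,0],[87,4,36,0,0,0,0],[87,4,36,0,0,0,0],[87,4,36,0,0,0,0],[87,4,36,4,0,0,0],[87,4,36,4,0,0,0],[87,4,36,4,0,0,0],[87,4,36,5,0,0,0],[87,4,36,5,0,0,0],[87,6,36,10,0,0,0]]}}

```text
time_s: 4.4
tool_pos: [0.4743, -0.4314, 0.1709]
tool_rot: [179.9, -0.1, -8.0]
force: [0.3, -0.1, 0.4]
grip_width: 0.0874
```

{"fn": "send_rows", "kwargs": {"plan": [[87,0,0,0,0,0,-0.143],[87,0,0,0,0,0,-0.143],[87,0,0,0,0,0,-0.143],[87,0,0,0,0,0,-0.143],[87,0,0,0,0,0,-0.143],[87,0,0,0,0,0,-0.143],[87,0,0,0,0,0,-0.143],[87,0,0,0,0,0,-0.143],[87,0,0,0,0,0,-0.143],[87,0,0,0,0,0,-0.143],[87,0,0,0,0,0,-0.143],[87,0,0,0,0,0,-0.137]]}}

```text
time_s: 5.6
tool_pos: [0.4741, -0.4296, 0.1703]
tool_rot: [-180.0, -0.0, 90.3]
force: [0.3, 0.1, -1.1]
grip_width: 0.0871
```

{"fn": "send_rows", "kwargs": {"plan": [[87,0,0,0,0,0,0],[87,0,0,0,0,0,0]]}}

```text
time_s: 5.8
tool_pos: [0.4741, -0.4296, 0.1704]
tool_rot: [-180.0, -0.0, 89.8]
force: [0.4, 0.3, -0.1]
grip_width: 0.0868
```

```bash
cat >> h.py <<'E'
def panels(cam,z,save_as=None):
    im=save(cam,save_as or 'tmp.png'); c=cal(cam); out=[]
    seen=[]
    for d in env.regions_of(cam,'panel_a'):
        m=d['region']; ys,xs=np.nonzero(m)
        if len(xs)<150 or any((m&s).sum()>.3*len(xs) for s in seen): continue
        seen.append(m)
        col=im[m].mean(0).round(0)
        ct=max(cv2.findContours(m.astype(np.uint8),cv2.RETR_EXTERNAL,cv2.CHAIN_APPROX_NONE)[0],key=len)[:,0]
        w=px2w(c,ct,z)[:,:2]*1000
        (cx,cy),(a,b),t=cv2.minAreaRect(w.astype(np.float32))
        if b>a: t+=90;a,b=b,a
        t=(t+90)%180-90
        print(cam,round(d['confidence'],2),[round(v) for v in d['rect']],'rgb',col,'ctr %.1f %.1f size %.0fx%.0f longaxis %.1f deg'%(cx,cy,a,b,t))
E
python3 - <<'E'
from h import *
go([.475,-.43,.17],90)
panels('wrist',.010,'w2.png'); panels('top',.010)
E
```

```text
shift -0.4 0.9 0.4 turn -0.004 at [ 0.4741 -0.4296  0.1704] [-180.    -0.    89.8] t 5.8 j7 30.0 F [ 0.4  0.3 -0.1]
wrist 0.97 [212, 96, 266, 179] rgb [121. 103.  93.] ctr 433.3 -363.5 size 79x50 longaxis 86.5 deg
wrist 0.97 [67, 79, 155, 165] rgb [ 74. 170. 165.] ctr 298.2 -347.2 size 83x52 longaxis 31.7 deg
wrist 0.72 [197, 239, 238, 278] rgb [ 71. 161. 156.] ctr 398.2 -500.7 size 50x47 longaxis -8.3 deg
wrist 0.68 [294, 74, 342, 159] rgb [116. 120. 124.] ctr 515.8 -342.8 size 80x52 longaxis -89.6 deg
top 0.91 [364, 208, 397, 227] rgb [101. 107. 109.] ctr 517.2 -344.2 size 80x49 longaxis -88.8 deg
top 0.84 [370, 280, 394, 316] rgb [ 30. 150. 146.] ctr 296.7 -348.7 size 79x50 longaxis 28.2 deg
top 0.73 [374, 236, 407, 258] rgb [105.  91.  80.] ctr 434.8 -363.9 size 81x54 longaxis 83.1 deg
```

View pics/w2.png

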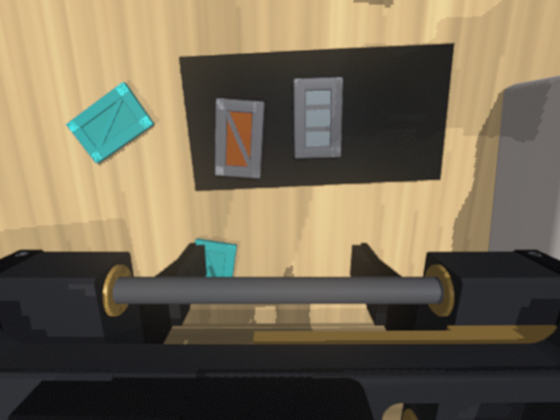

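```bash
python3 -c "
from h import *
go([.4334,-.3695,.004],86)"
```

```text
shift 59.9 -41.0 166.5 turn 0.068 at [ 0.4743 -0.4294  0.1705] [-180.     0.    89.9] t 6.0 j7 30.0 F [-0.6 -0.6 -0.3]
```

{"fn": "send_rows", "kwargs": {"plan": [[66,20,-13,0,0,0,0],[66,20,-14,0,0,0,0],[66,20,-14,0,0,0,0.068],[66,0,0,30,0,0,0],[66,0,0,40,0,0,0],[66,0,0,40,0,0,0],[66,0,0,25,0,0,0],[66,0,0,15,0,0,0],[66,0,0,10,0,0,0],[66,0,0,6,0,0,0],[66,0,0,0,0,0,0]]}}

```text
time_s: 7.1
tool_pos: [0.4337, -0.3696, 0.0048]
tool_rot: [180.0, 0.0, 86.0]
force: [-0.3, -2.0, 0.1]
grip_width: 0.066
```

{"fn": "send_rows", "kwargs": {"plan": [[66,0,0,0,0,0,0],[40,0,0,0,0,0,0],[40,0,0,0,0,0,0],[40,0,0,0,0,0,0],[40,0,0,0,0,0,0],[40,0,0,0,0,0,0]], "grip_force": 30}}

```text
time_s: 7.7
tool_pos: [0.4333, -0.3697, 0.005]
tool_rot: [-180.0, 0.0, 86.0]
force: [-2.0, 0.4, 4.3]
grip_width: 0.0494
```

{"fn": "send_rows", "kwargs": {"plan": [[40,0,0,-20,0,0,0],[40,0,0,-30,0,0,0],[40,0,0,-40,0,0,0],[40,0,0,-30,0,0,0],[40,0,0,0,0,0,0]]}}

```text
time_s: 8.2
tool_pos: [0.436, -0.371, 0.1289]
tool_rot: [179.6, 0.3, 86.1]
force: [0.2, -0.7, -1.4]
grip_width: 0.0493
```

```bash
python3 -c "
from h import *
go(list(b2w([-.025,.103]))+[.12],-7.9)
print(b2w([-.025,.103]))
save('scene','s1.png')"
```

```text
shift 453.9 38.5 8.9 turn -1.502 at [ 0.436  -0.371   0.1289] [179.6   0.3  86.1] t 8.2 j7 26.0 F [ 0.2 -0.7 -1.4]
[0.50561481 0.07913873]
```

View pics/s1.png

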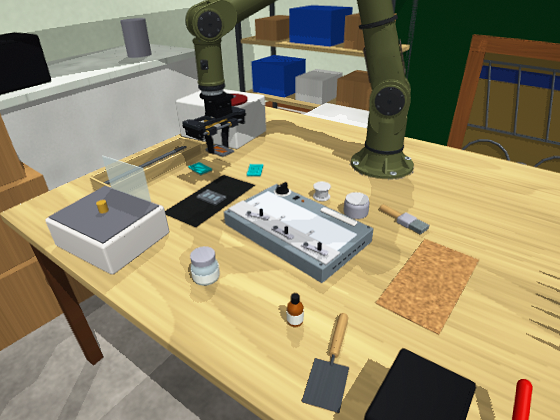

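```bash
python3 -c "
from h import *
go(list(b2w([-.023,.101]))+[.129],-7.9)"
```

```text
shift 451.0 41.8 -2.7 turn -1.502 at [ 0.4345 -0.3702  0.1263] [179.8   0.2  86. ] t 8.25 j7 26.0 F [-1.8  0.9 -2.4]
```

{"fn": "send_rows", "kwargs": {"plan": [[40,25,2,-1,0,0,0],[40,35,3,-1,0,0,0],[40,40,4,0,0,0,0],[40,43,4,0,0,0,0],[40,43,4,0,0,0,0],[40,43,4,0,0,0,0],[40,43,4,0,0,0,0],[40,43,4,0,0,0,0],[40,43,4,0,0,0,0],[40,40,4,0,0,0,0],[40,33,3,0,0,0,0],[40,20,2,0,0,0,0]]}}

```text
time_s: 9.45
tool_pos: [0.5049, 0.081, 0.1249]
tool_rot: [-179.9, -0.1, 86.3]
force: [0.4, -0.6, -1.9]
grip_width: 0.0492
```

{"fn": "send_rows", "kwargs": {"plan": [[40,0,0,0,0,0,0.137],[40,0,0,0,0,0,0.137],[40,0,0,0,0,0,0.137],[40,0,0,0,0,0,0.137],[40,0,0,0,0,0,0.137],[40,0,0,0,0,0,0.137],[40,0,0,0,0,0,0.137],[40,0,0,0,0,0,0.137],[40,0,0,0,0,0,0.137],[40,0,0,0,0,0,0.137],[40,0,0,0,0,0,0.137],[40,0,0,0,0,0,0.132]]}}

```text
time_s: 10.65
tool_pos: [0.5048, 0.0774, 0.1244]
tool_rot: [180.0, 0.2, -8.2]
force: [-0.3, -0.9, -1.3]
grip_width: 0.0491
```

{"fn": "send_rows", "kwargs": {"plan": [[40,0,0,0,0,0,0],[40,0,0,0,0,0,0],[40,0,0,0,0,0,0]]}}

```text
time_s: 10.95
tool_pos: [0.5058, 0.0776, 0.1258]
tool_rot: [180.0, 0.1, -7.7]
force: [-0.5, 0.2, -1.7]
grip_width: 0.049
```

```bash
python3 -c "
from h import *
go(list(b2w([-.023,.101]))+[.055],-7.9); panels('top',.137,'t2.png')
print(w2b(np.array([[.5,.08]])))"
```

```text
shift 1.6 0.5 70.8 turn 0.003 at [0.5058 0.0776 0.1258] [ 1.8e+02  1.0e-01 -7.7e+00] t 10.95 j7 -115.0 F [-0.5  0.2 -1.7]
top 0.98 [431, 250, 461, 270] rgb [ 28. 157. 153.] ctr 404.6 -472.4 size 70x42 longaxis 80.9 deg
top 0.88 [365, 205, 400, 226] rgb [106. 112. 114.] ctr 512.1 -316.8 size 74x46 longaxis -88.7 deg
top 0.8 [368, 282, 394, 313] rgb [ 36. 157. 153.] ctr 317.8 -317.9 size 71x47 longaxis 30.4 deg
[[-0.03067992  0.10307995]]
```

{"fn": "send_rows", "kwargs": {"plan": [[40,0,0,25,0,0,0],[40,0,0,25,0,0,0],[40,0,0,15,0,0,0],[40,0,0,6,0,0,0],[40,0,0,0,0,0,0],[40,0,0,0,0,0,0]]}}

```text
time_s: 11.65
tool_pos: [0.5071, 0.0778, 0.0564]
tool_rot: [-180.0, -0.1, -7.8]
force: [0.4, -0.3, -1.0]
grip_width: 0.0498
```

{"fn": "send_rows", "kwargs": {"plan": [[40,0,0,3,0,0,0],[40,0,0,2,0,0,0],[40,0,0,1,0,0,0],[40,0,0,0,0,0,0],[40,0,0,0,0,0,0]]}}

```text
time_s: 12.15
tool_pos: [0.5064, 0.0776, 0.0496]
tool_rot: [180.0, -0.0, -7.9]
force: [0.4, -0.3, -1.7]
grip_width: 0.0495
```

{"fn": "send_rows", "kwargs": {"plan": [[40,0,0,1,0,0,0],[40,0,0,1,0,0,0],[40,0,0,0,0,0,0],[40,0,0,0,0,0,0]]}}

```text
time_s: 12.55
tool_pos: [0.5065, 0.0776, 0.048]
tool_rot: [180.0, -0.0, -7.9]
force: [-3.3, -0.5, 4.3]
grip_width: 0.0493
```

```bash
python3 -c "
from h import *
o=env.get_obs(); print(o['force'],o['tool_pos'],w2b(o['tool_pos']))"
```

```text
[-3.25908403 -0.46255638  4.25521153] [0.50645742 0.0776029  0.04798642] [[-0.02395394  0.10159482]]
```

{"fn": "send_rows", "kwargs": {"plan": [[40,2,0,-0.5,0,0,0],[40,2,0,0,0,0,0],[40,2,0,0,0,0,0],[40,2,0,0,0,0,0],[40,0,0,0,0,0,0]]}}

```text
time_s: 13.05
tool_pos: [0.5148, 0.0766, 0.048]
tool_rot: [-180.0, -0.0, -7.9]
force: [0.1, -0.0, 2.7]
grip_width: 0.049
```

{"fn": "send_rows", "kwargs": {"plan": [[40,1,0,0,0,0,0],[40,1,0,0,0,0,0],[40,1,0,0,0,0,0],[40,0,0,0,0,0,0]]}}

```text
time_s: 13.45
tool_pos: [0.5174, 0.0761, 0.048]
tool_rot: [-180.0, -0.0, -7.9]
force: [-2.2, 1.2, 2.3]
grip_width: 0.0492
```

{"fn": "send_rows", "kwargs": {"plan": [[40,1,0,0,0,0,0],[40,1,0,0,0,0,0],[40,0,0,0,0,0,0]]}}

```text
time_s: 13.75
tool_pos: [0.5193, 0.0758, 0.048]
tool_rot: [180.0, -0.0, -7.9]
force: [-2.3, 0.6, 3.5]
grip_width: 0.0492
```

{"fn": "send_rows", "kwargs": {"plan": [[40,1,0,0,0,0,0],[40,1,0,0,0,0,0],[40,0,0,0,0,0,0]]}}

```text
time_s: 14.05
tool_pos: [0.5193, 0.0758, 0.048]
tool_rot: [179.9, 0.2, -7.9]
force: [-7.4, 0.0, 8.8]
grip_width: 0.049
```

```bash
python3 -c "
from h import *
o=env.get_obs(); print(o['force'],o['tool_pos'],w2b(o['tool_pos'])); panels('top',.053,'t3.png')"
```

```text
[-7.42105172  0.04276146  8.81970574] [0.51934648 0.0758091  0.04798187] [[-0.01094066  0.10159282]]
top 0.76 [367, 202, 399, 228] rgb [106. 111. 114.] ctr 517.2 -335.8 size 79x50 longaxis -88.8 deg
top 0.63 [368, 281, 394, 312] rgb [ 34. 157. 153.] ctr 304.6 -337.7 size 77x49 longaxis 30.9 deg
top 0.6 [434, 249, 460, 269] rgb [ 29. 157. 153.] ctr 396.5 -504.0 size 75x48 longaxis 79.3 deg
top 0.52 [209, 164, 337, 266] rgb [150. 152. 153.] ctr 515.5 -28.8 size 347x209 longaxis 82.0 deg
```

{"fn": "send_rows", "kwargs": {"plan": [[40,-1.5,0,0,0,0,0],[60,0,0,0,0,0,0],[60,0,0,0,0,0,0],[60,0,0,0,0,0,0],[60,0,0,-20,0,0,0],[60,0,0,-30,0,0,0],[60,0,0,-30,0,0,0],[60,0,0,-10,0,0,0],[60,0,0,0,0,0,0]]}}

```text
time_s: 15.05
tool_pos: [0.521, 0.0757, 0.1393]
tool_rot: [-180.0, -0.2, -7.9]
force: [0.3, 0.5, -0.0]
grip_width: 0.0599
```

```bash
python3 -c "
from h import *
go(list(b2w([.075-.007-.002,.1+.0345]))+[.0655],-7.9); panels('wrist',.053,'w3.png')"
```

```text
shift 75.3 -32.8 73.8 turn 0.000 at [0.521  0.0757 0.1393] [-180.    -0.2   -7.9] t 15.05 j7 -115.0 F [ 0.3  0.5 -0. ]
wrist 0.75 [245, 168, 310, 257] rgb [95. 82. 77.] ctr 524.7 75.8 size 80x50 longaxis -8.0 deg
```

View pics/w3.png

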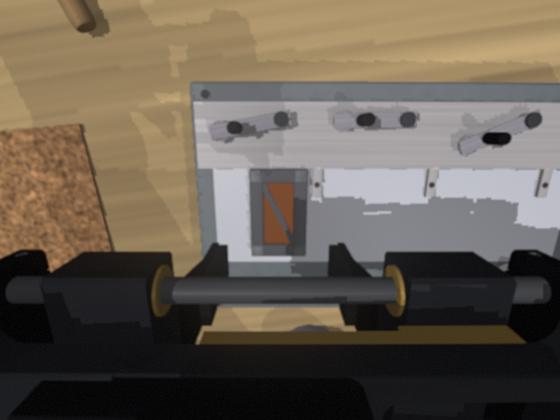

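```bash
cat >> h.py <<'E'
def studs(cam='wrist'):
    im=env.read_camera(cam); c=cal(cam)
    for d in env.regions_of(cam,'stud1'):
        ys,xs=np.nonzero(d['region']); print('net',round(d['confidence'],2),[round(v) for v in d['rect']])
    # dark blobs near the clip row
    g=cv2.cvtColor(im,cv2.COLOR_RGB2GRAY)
    for i,y in enumerate([.1,0,-.1]):
        best=None
        for th in np.arange(0,1.75,.02):
            p=b2w([.075-.036*np.sin(th),y+.036*np.cos(th)])
            u=w2px(c,[[*p,.0776]])[0]
            if not(4<u[0]<555 and 4<u[1]<240): continue
            v=cv2.getRectSubPix(g,(7,7),(float(u[0]),float(u[1]))).mean()
            if best is None or v<best[0]: best=(v,th,p,u)
        print('clip y',y,best)
E
python3 - <<'E'
from h import *
studs(); c=cal('wrist')
for uv in [(235,127),(366,119),(497,138)]:
  print(w2b(px2w(c,[uv],.0776)))
E
```

```text
net 0.94 [460, 106, 543, 151]
net 0.91 [209, 106, 291, 139]
net 0.55 [333, 110, 418, 130]
net 0.16 [187, 81, 560, 306]
clip y 0.1 (np.float64(49.46938775510204), np.float64(0.24), array([0.60058829, 0.0982115 ]), array([232.40486297, 125.85422868]))
clip y 0 (np.float64(43.285714285714285), np.float64(0.04), array([ 0.59400711, -0.00082257]), array([370.83660488, 115.6655387 ]))
clip y -0.1 (np.float64(34.55102040816327), np.float64(0.38), array([ 0.56808826, -0.10074478]), array([509.76003476, 133.51280148]))
[[0.06549764 0.13318182]]
[[0.07113387 0.03935601]]
[[ 0.0583055  -0.05763991]]
```

```bash
python3 -c "
from h import *
go(list(b2w([.066,.134]))+[.061],95.5)"
```

```text
shift 77.6 -32.8 75.4 turn 1.338 at [0.5186 0.0754 0.1364] [180.    0.2  -7.9] t 15.25 j7 -115.0 F [-0.6  0.7 -0.6]
```

{"fn": "send_rows", "kwargs": {"plan": [[34,26,-11,0,0,0,0],[34,26,-11,0,0,0,0],[34,25.5,-11,0,0,0,0],[34,0,0,0,0,0,-0.139],[34,0,0,0,0,0,-0.139],[34,0,0,0,0,0,-0.139],[34,0,0,0,0,0,-0.139],[34,0,0,0,0,0,-0.139],[34,0,0,0,0,0,-0.139],[34,0,0,0,0,0,-0.139],[34,0,0,0,0,0,-0.139],[34,0,0,0,0,0,-0.139]]}}

```text
time_s: 16.45
tool_pos: [0.6002, 0.0978, 0.1363]
tool_rot: [-179.9, 0.1, 64.2]
force: [-0.2, 0.0, -0.5]
grip_width: 0.034
```

{"fn": "send_rows", "kwargs": {"plan": [[34,0,0,0,0,0,-0.139],[34,0,0,0,0,0,-0.139],[34,0,0,0,0,0,-0.139],[34,0,0,0,0,0,-0.136],[34,0,0,15,0,0,0],[34,0,0,15,0,0,0],[34,0,0,10,0,0,0],[34,0,0,0,0,0,0],[34,0,0,0,0,0,0]]}}

```text
time_s: 17.35
tool_pos: [0.6007, 0.098, 0.0975]
tool_rot: [-180.0, -0.0, 95.5]
force: [0.7, 0.2, 0.0]
grip_width: 0.034
```

```bash
python3 -c "
from h import *
go(list(b2w([.066,.134]))+[.061],95.5)"
```

```text
shift -0.6 -0.8 36.5 turn -0.000 at [0.6007 0.098  0.0975] [-180.    -0.    95.5] t 17.35 j7 -27.0 F [0.7 0.2 0. ]
```

Descend around the stud and close gently.

{"fn": "send_rows", "kwargs": {"plan": [[34,-0.5,-0.5,15,0,0,0],[34,0,0,13,0,0,0],[34,0,0,8,0,0,0],[34,0,0,0,0,0,0],[34,0,0,0,0,0,0],[5,0,0,0,0,0,0],[5,0,0,0,0,0,0],[5,0,0,0,0,0,0],[5,0,0,0,0,0,0],[5,0,0,0,0,0,0]], "grip_force": 15}}

```text
time_s: 18.35
tool_pos: [0.6009, 0.0975, 0.0623]
tool_rot: [179.9, -0.0, 95.5]
force: [0.5, -0.3, 1.0]
grip_width: 0.009
```

{"fn": "send_rows", "kwargs": {"plan": [[5,0,0,-1,0,0,0],[5,0,0,-1,0,0,0],[5,0,0,-0.5,0,0,0],[5,0,0,0,0,0,0]]}}

```text
time_s: 18.75
tool_pos: [0.6003, 0.0968, 0.064]
tool_rot: [-180.0, 0.0, 95.5]
force: [1.9, -0.5, -5.2]
grip_width: 0.0092
```

{"fn": "send_rows", "kwargs": {"plan": [[5,-0.14,-3.19,0,0,0,-0.0887],[5,-0.14,-3.19,0,0,0,-0.0887],[5,-0.14,-3.19,0,0,0,-0.0887],[5,-0.14,-3.19,0,0,0,-0.0887],[5,-0.14,-3.19,0,0,0,-0.0887],[5,-0.14,-3.19,0,0,0,-0.0887],[5,-0.14,-3.19,0,0,0,-0.0887],[5,-0.14,-3.19,0,0,0,-0.0887],[5,0,0,0,0,0,0]]}}

```text
time_s: 19.65
tool_pos: [0.5778, 0.0858, 0.064]
tool_rot: [-180.0, -0.0, 136.1]
force: [2.1, 0.1, -5.7]
grip_width: 0.0089
```

{"fn": "send_rows", "kwargs": {"plan": [[5,-0.14,-3.19,0,0,0,-0.0887],[5,-0.14,-3.19,0,0,0,-0.0887],[5,-0.14,-3.19,0,0,0,-0.0887],[5,-0.14,-3.19,0,0,0,-0.0887],[5,-0.14,-3.19,0,0,0,-0.0887],[5,-0.14,-3.19,0,0,0,-0.0887],[5,-0.14,-3.19,0,0,0,-0.0887],[5,0,0,0,0,0,0]]}}

```text
time_s: 20.45
tool_pos: [0.5688, 0.0663, 0.0643]
tool_rot: [180.0, 0.0, 171.6]
force: [4.2, -0.4, -6.1]
grip_width: 0.0093
```

```bash
python3 -c "
from h import *
go(list(b2w([.039,.1]))+[.061],172.1)
print(w2b(env.get_obs()['tool_pos']),env.get_obs()['grip_width'])"
```

```text
shift 0.3 1.0 3.3 turn -0.009 at [0.5688 0.0663 0.0643] [180.    0.  171.6] t 20.45 j7 42.0 F [ 4.2 -0.4 -6.1]
[[0.03932154 0.09894825]] 0.009325364685265456
```

{"fn": "send_rows", "kwargs": {"plan": [[5,0,0,1,0,0,0],[5,0,0,1,0,0,0],[5,0,0,0.5,0,0,0],[30,0,0,0,0,0,0],[30,0,0,0,0,0,0],[30,0,0,0,0,0,0],[30,0,0,-20,0,0,0],[30,0,0,-30,0,0,0],[30,0,0,-30,0,0,0],[30,0,0,0,0,0,0]]}}

```text
time_s: 21.45
tool_pos: [0.5704, 0.0681, 0.146]
tool_rot: [179.9, 0.3, 171.7]
force: [0.1, 1.2, -0.6]
grip_width: 0.0297
```

```bash
python3 -c "
from h import *
panels('top',.010,'t4.png')
go([.516,-.350,.145],90)"
```

```text
top 0.93 [366, 206, 398, 228] rgb [111. 116. 119.] ctr 517.2 -344.2 size 80x49 longaxis -88.8 deg
top 0.92 [368, 282, 396, 312] rgb [ 35. 128. 123.] ctr 296.3 -347.8 size 81x54 longaxis 29.4 deg
top 0.92 [432, 248, 460, 270] rgb [ 34. 160. 155.] ctr 394.7 -520.9 size 80x51 longaxis 81.3 deg
shift -8.1 -420.0 -2.6 turn 1.426 at [0.5685 0.0667 0.1424] [-1.800e+02  1.000e-01  1.717e+02] t 21.55 j7 48.0 F [ 0.1 -0.1 -0.7]
```

{"fn": "send_rows", "kwargs": {"plan": [[66,-1,-35,0,0,0,0],[66,-1,-35,0,0,0,0],[66,-1,-35,0,0,0,0],[66,-1,-35,0,0,0,0],[66,-1,-35,0,0,0,0],[66,-1,-35,0,0,0,0],[66,-1,-35,0,0,0,0],[66,-1,-35,0,0,0,0],[66,0,-35,0,0,0,0],[66,0,-35,0,0,0,0],[66,0,-35,0,0,0,0],[66,0,-35,0,0,0,0]]}}

```text
time_s: 22.75
tool_pos: [0.5146, -0.3511, 0.1401]
tool_rot: [179.9, -0.1, 171.7]
force: [0.6, 0.6, 0.1]
grip_width: 0.0662
```

{"fn": "send_rows", "kwargs": {"plan": [[66,0,0,0,0,0,0.141],[66,0,0,0,0,0,0.141],[66,0,0,0,0,0,0.141],[66,0,0,0,0,0,0.141],[66,0,0,0,0,0,0.141],[66,0,0,0,0,0,0.141],[66,0,0,0,0,0,0.141],[66,0,0,0,0,0,0.141],[66,0,0,0,0,0,0.141],[66,0,0,0,0,0,0.141],[66,0,0,0,0,0,0]]}}

```text
time_s: 23.85
tool_pos: [0.5149, -0.3497, 0.1404]
tool_rot: [-179.9, -0.1, 90.9]
force: [-1.0, 0.4, -0.8]
grip_width: 0.0663
```

```bash
python3 -c "
from h import *
panels('wrist',.010,'w4.png')
go([.5163,-.3495,.004],90.8)"
```

```text
wrist 0.67 [253, 159, 300, 236] rgb [127. 131. 136.] ctr 516.0 -341.4 size 80x50 longaxis -87.5 deg
wrist 0.67 [21, 161, 112, 236] rgb [ 73. 195. 192.] ctr 299.5 -346.0 size 82x49 longaxis 32.1 deg
wrist 0.36 [119, 0, 390, 62] rgb [162. 163. 165.] ctr 492.4 -190.6 size 237x49 longaxis 1.0 deg
shift 0.2 1.0 136.8 turn 0.006 at [ 0.5153 -0.3497  0.1408] [-1.799e+02 -1.000e-01  9.110e+01] t 23.95 j7 16.0 F [-0.4  0.1  0.5]
```

{"fn": "send_rows", "kwargs": {"plan": [[66,0,1,30,0,0,0],[66,0,0,40,0,0,0],[66,0,0,35,0,0,0],[66,0,0,15,0,0,0],[66,0,0,10,0,0,0],[66,0,0,6,0,0,0],[66,0,0,0,0,0,0],[40,0,0,0,0,0,0],[40,0,0,0,0,0,0],[40,0,0,0,0,0,0],[40,0,0,0,0,0,0],[40,0,0,0,0,0,0]], "grip_force": 30}}

```text
time_s: 25.15
tool_pos: [0.5173, -0.3506, 0.007]
tool_rot: [180.0, 0.1, 90.9]
force: [-0.9, -0.4, 5.3]
grip_width: 0.049
```

{"fn": "send_rows", "kwargs": {"plan": [[40,0,0,-20,0,0,0],[40,0,0,-30,0,0,0],[40,0,0,-40,0,0,0],[40,0,0,-31,0,0,0],[40,0,0,0,0,0,0]]}}

```text
time_s: 25.65
tool_pos: [0.52, -0.3509, 0.133]
tool_rot: [179.6, 0.3, 91.0]
force: [0.1, -0.3, -1.4]
grip_width: 0.049
```

```bash
python3 -c "
from h import *
go(list(b2w([-.025,.001]))+[.126],-7.9)"
```

```text
shift 329.5 -22.9 7.0 turn -1.416 at [ 0.52   -0.3509  0.133 ] [179.6   0.3  91. ] t 25.65 j7 15.0 F [ 0.1 -0.3 -1.4]
```

{"fn": "send_rows", "kwargs": {"plan": [[40,20,-1,0,0,0,0],[40,30,-2,0,0,0,0],[40,35,-2,0,0,0,0],[40,36,-2,0,0,0,0],[40,36,-3,0,0,0,0],[40,36,-3,0,0,0,0],[40,36,-3,0,0,0,0],[40,36,-3,0,0,0,0],[40,33,-2,0,0,0,0],[40,20,-1,0,0,0,0],[40,11,-1,0,0,0,0],[40,0,0,0,0,0,0]]}}

```text
time_s: 26.85
tool_pos: [0.4878, -0.0202, 0.1268]
tool_rot: [-180.0, 0.0, 91.1]
force: [1.1, -0.3, -2.5]
grip_width: 0.0489
```

{"fn": "send_rows", "kwargs": {"plan": [[40,0,0,0,0,0,0.144],[40,0,0,0,0,0,0.144],[40,0,0,0,0,0,0.144],[40,0,0,0,0,0,0.144],[40,0,0,0,0,0,0.144],[40,0,0,0,0,0,0.144],[40,0,0,0,0,0,0.144],[40,0,0,0,0,0,0.144],[40,0,0,0,0,0,0.144],[40,0,0,0,0,0,0.144],[40,0,0,0,0,0,0.144],[40,0,0,0,0,0,0.142]]}}

```text
time_s: 28.05
tool_pos: [0.4883, -0.0235, 0.1267]
tool_rot: [180.0, 0.0, -8.4]
force: [-0.2, 0.6, -2.2]
grip_width: 0.0488
```

{"fn": "send_rows", "kwargs": {"plan": [[40,0,0,0,0,0,0],[40,0,0,0,0,0,0],[40,0,0,0,0,0,0]]}}

```text
time_s: 28.35
tool_pos: [0.4884, -0.0222, 0.1269]
tool_rot: [180.0, 0.0, -7.9]
force: [-0.2, -0.1, -1.5]
grip_width: 0.0491
```

```bash
python3 -c "
from h import *
go(list(b2w([-.025,.001]))+[.055],-7.9)"
```

```text
shift 3.1 -0.7 71.9 turn 0.001 at [ 0.4884 -0.0222  0.1269] [180.    0.   -7.9] t 28.35 j7 -104.0 F [-0.2 -0.1 -1.5]
```

{"fn": "send_rows", "kwargs": {"plan": [[40,2,-0.5,25,0,0,0],[40,0,0,25,0,0,0],[40,0,0,15,0,0,0],[40,0,0,6,0,0,0],[40,0,0,2,0,0,0],[40,0,0,0,0,0,0],[40,0,0,0,0,0,0]]}}

```text
time_s: 29.05
tool_pos: [0.4913, -0.0214, 0.055]
tool_rot: [180.0, -0.1, -7.9]
force: [0.2, 1.1, -1.5]
grip_width: 0.049
```

{"fn": "send_rows", "kwargs": {"plan": [[40,0,0,1,0,0,0],[40,0,0,1,0,0,0],[40,0,0,0,0,0,0],[40,0,0,0,0,0,0]]}}

```text
time_s: 29.45
tool_pos: [0.4905, -0.0214, 0.0521]
tool_rot: [180.0, -0.0, -7.9]
force: [0.1, -0.1, -1.7]
grip_width: 0.0491
```

{"fn": "send_rows", "kwargs": {"plan": [[40,0,0,1,0,0,0],[40,0,0,1,0,0,0],[40,0,0,0,0,0,0],[40,0,0,0,0,0,0]]}}

```text
time_s: 29.85
tool_pos: [0.4905, -0.0213, 0.05]
tool_rot: [180.0, -0.0, -7.9]
force: [-0.2, -0.2, -1.7]
grip_width: 0.0491
```

{"fn": "send_rows", "kwargs": {"plan": [[40,0,0,1,0,0,0],[40,0,0,0,0,0,0],[40,0,0,0,0,0,0]]}}

```text
time_s: 30.15
tool_pos: [0.4906, -0.0214, 0.0499]
tool_rot: [179.9, 0.0, -8.0]
force: [-3.6, -0.8, 8.0]
grip_width: 0.0489
```

{"fn": "send_rows", "kwargs": {"plan": [[40,2,0,-0.8,0,0,0],[40,2,0,0,0,0,0],[40,2,0,0,0,0,0],[40,2,0,0,0,0,0],[40,1,0,0,0,0,0],[40,0,0,0,0,0,0]]}}

```text
time_s: 30.75
tool_pos: [0.4995, -0.0225, 0.0499]
tool_rot: [180.0, 0.0, -7.9]
force: [-2.9, 0.7, 4.9]
grip_width: 0.0491
```

{"fn": "send_rows", "kwargs": {"plan": [[40,1,0,0,0,0,0],[40,1,0,0,0,0,0],[40,0,0,0,0,0,0]]}}

```text
time_s: 31.05
tool_pos: [0.5014, -0.0227, 0.0499]
tool_rot: [180.0, 0.0, -7.9]
force: [-2.8, 0.3, 4.4]
grip_width: 0.049
```

{"fn": "send_rows", "kwargs": {"plan": [[40,1,0,0,0,0,0],[40,1,0,0,0,0,0],[40,0,0,0,0,0,0]]}}

```text
time_s: 31.35
tool_pos: [0.5034, -0.023, 0.05]
tool_rot: [180.0, 0.0, -7.9]
force: [-3.6, 0.0, 4.0]
grip_width: 0.049
```

{"fn": "send_rows", "kwargs": {"plan": [[40,1,0,0,0,0,0],[40,1,0,0,0,0,0],[40,0,0,0,0,0,0]]}}

```text
time_s: 31.65
tool_pos: [0.5042, -0.0231, 0.0499]
tool_rot: [180.0, 0.2, -7.9]
force: [-7.3, 1.3, 10.0]
grip_width: 0.0493
```

{"fn": "send_rows", "kwargs": {"plan": [[40,1,0,0,0,0,0],[40,1,0,0,0,0,0],[40,0,0,0,0,0,0]]}}

```text
time_s: 31.95
tool_pos: [0.5043, -0.0231, 0.0499]
tool_rot: [179.9, 0.4, -7.9]
force: [-12.0, 1.0, 14.5]
grip_width: 0.0493
```

{"fn": "send_rows", "kwargs": {"plan": [[40,-1.5,0,0,0,0,0],[40,-1.5,0,0,0,0,0],[60,0,0,0,0,0,0],[60,0,0,0,0,0,0],[60,0,0,0,0,0,0],[60,0,0,-20,0,0,0],[60,0,0,-30,0,0,0],[60,0,0,-30,0,0,0],[60,0,0,-10,0,0,0],[60,0,0,0,0,0,0]]}}

```text
time_s: 32.95
tool_pos: [0.5056, -0.0236, 0.1411]
tool_rot: [180.0, -0.2, -8.0]
force: [0.3, -1.0, -0.3]
grip_width: 0.06
```

```bash
python3 -c "
from h import *
panels('wrist',.053,'w5.png'); studs()
print(b2w([-.005,.101]),b2w([-.005,.001]))
go(list(b2w([.0735,.036]))+[.061],84.5)"
```

```text
wrist 0.78 [129, 165, 203, 254] rgb [99. 86. 81.] ctr 524.1 72.2 size 79x51 longaxis -5.0 deg
wrist 0.56 [249, 165, 304, 252] rgb [ 99. 101. 106.] ctr 511.2 -23.0 size 79x50 longaxis -7.6 deg
net 0.69 [144, 104, 170, 187]
net 0.62 [337, 104, 415, 148]
net 0.55 [207, 106, 290, 129]
clip y 0.1 (np.float64(43.61224489795919), np.float64(1.74), array([0.56826663, 0.06127968]), array([155.66063937, 161.28232323]))
clip y 0 (np.float64(50.12244897959184), np.float64(0.08), array([ 0.5925716 , -0.00071019]), array([230.99959884, 115.42625381]))
clip y -0.1 (np.float64(46.44897959183673), np.float64(0.4), array([ 0.56739099, -0.10092421]), array([372.48649855, 131.45952948]))
[0.52514893 0.07440395] [ 0.51137976 -0.02464357]
shift 86.6 -34.9 77.3 turn 1.528 at [ 0.5033 -0.0234  0.1383] [-1.8e+02  1.0e-01 -8.0e+00] t 33.15 j7 -105.0 F [-0.4  0.7 -0.3]
```

View pics/w5.png

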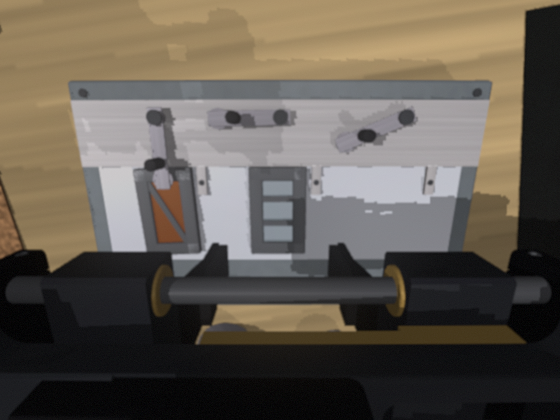

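{"fn": "send_rows", "kwargs": {"plan": [[34,29,-12,0,0,0,0],[34,29,-12,0,0,0,0],[34,28,-11,0,0,0,0],[34,0,0,0,0,0,-0.136],[34,0,0,0,0,0,-0.136],[34,0,0,0,0,0,-0.136],[34,0,0,0,0,0,-0.136],[34,0,0,0,0,0,-0.136],[34,0,0,0,0,0,-0.136],[34,0,0,0,0,0,-0.136],[34,0,0,0,0,0,-0.136],[34,0,0,0,0,0,-0.136]]}}

```text
time_s: 34.35
tool_pos: [0.5936, -0.0004, 0.1382]
tool_rot: [-179.9, 0.0, 62.5]
force: [0.6, -0.0, 0.1]
grip_width: 0.0341
```

{"fn": "send_rows", "kwargs": {"plan": [[34,0,0,0,0,0,-0.136],[34,0,0,0,0,0,-0.136],[34,0,0,0,0,0,-0.136],[34,0,0,15,0,0,0],[34,0,0,15,0,0,0],[34,0,0,10,0,0,0],[34,0,0,0,0,0,0],[34,0,0,0,0,0,0]]}}

```text
time_s: 35.15
tool_pos: [0.5941, -0.0003, 0.0994]
tool_rot: [-180.0, 0.0, 85.5]
force: [0.4, -0.2, -0.6]
grip_width: 0.0342
```

```bash
python3 -c "
from h import *
go(list(b2w([.0728,.036]))+[.061],85.5)"
```

```text
shift -0.4 -0.8 38.4 turn 0.001 at [ 5.941e-01 -3.000e-04  9.940e-02] [-180.     0.    85.5] t 35.15 j7 -32.0 F [ 0.4 -0.2 -0.6]
```

{"fn": "send_rows", "kwargs": {"plan": [[34,-0.5,-0.5,15,0,0,0],[34,0,0,15,0,0,0],[34,0,0,8,0,0,0],[34,0,0,0,0,0,0],[34,0,0,0,0,0,0],[5,0,0,0,0,0,0],[5,0,0,0,0,0,0],[5,0,0,0,0,0,0],[5,0,0,0,0,0,0],[5,0,0,0,0,0,0]], "grip_force": 15}}

```text
time_s: 36.15
tool_pos: [0.5939, -0.001, 0.062]
tool_rot: [180.0, 0.0, 85.6]
force: [-0.5, 0.3, 0.4]
grip_width: 0.0094
```

{"fn": "send_rows", "kwargs": {"plan": [[5,0,0,-1,0,0,0],[5,0,0,-1,0,0,0],[5,0,0,-0.7,0,0,0],[5,0,0,0,0,0,0]]}}

```text
time_s: 36.55
tool_pos: [0.5935, -0.0016, 0.064]
tool_rot: [-180.0, 0.0, 85.5]
force: [1.3, -2.2, -5.8]
grip_width: 0.0091
```

{"fn": "send_rows", "kwargs": {"plan": [[5,-0.14,-3.19,0,0,0,-0.0888],[5,-0.14,-3.19,0,0,0,-0.0888],[5,-0.14,-3.19,0,0,0,-0.0888],[5,-0.14,-3.19,0,0,0,-0.0888],[5,-0.14,-3.19,0,0,0,-0.0888],[5,-0.14,-3.19,0,0,0,-0.0888],[5,-0.14,-3.19,0,0,0,-0.0888],[5,-0.14,-3.19,0,0,0,-0.0888],[5,-0.14,-3.19,0,0,0,-0.0888],[5,0,0,0,0,0,0]]}}

```text
time_s: 37.55
tool_pos: [0.5666, -0.0098, 0.0641]
tool_rot: [-180.0, -0.1, 131.4]
force: [0.1, -0.0, -5.5]
grip_width: 0.0095
```

{"fn": "send_rows", "kwargs": {"plan": [[5,-0.14,-3.19,0,0,0,-0.0888],[5,-0.14,-3.19,0,0,0,-0.0888],[5,-0.14,-3.19,0,0,0,-0.0888],[5,-0.14,-3.19,0,0,0,-0.0888],[5,-0.14,-3.19,0,0,0,-0.0888],[5,-0.14,-3.19,0,0,0,-0.0888],[5,-0.14,-3.19,0,0,0,-0.0888],[5,-0.14,-3.19,0,0,0,-0.0888],[5,0,0,0,0,0,0]]}}

```text
time_s: 38.45
tool_pos: [0.5546, -0.0315, 0.0642]
tool_rot: [180.0, -0.1, 172.0]
force: [0.2, 1.1, -4.4]
grip_width: 0.0092
```

{"fn": "send_rows", "kwargs": {"plan": [[5,0,0,1,0,0,0],[5,0,0,1,0,0,0],[5,0,0,0.7,0,0,0],[30,0,0,0,0,0,0],[30,0,0,0,0,0,0],[30,0,0,0,0,0,0],[30,0,0,-20,0,0,0],[30,0,0,-30,0,0,0],[30,0,0,-30,0,0,0],[30,0,0,-10,0,0,0],[30,0,0,0,0,0,0]]}}

```text
time_s: 39.55
tool_pos: [0.5567, -0.0319, 0.1533]
tool_rot: [-179.9, 0.2, 172.0]
force: [-0.2, -0.6, -0.6]
grip_width: 0.0302
```

```bash
python3 -c "
from h import *
print(w2b(env.get_obs()['tool_pos']))
panels('top',.053,'t6.png')
go(list(b2w([-.13,-.05]))+[.15],172.1)"
```

```text
[[4.08641574e-02 1.34392824e-06]]
top 0.9 [371, 281, 392, 312] rgb [ 30. 149. 145.] ctr 305.8 -338.9 size 73x46 longaxis 31.8 deg
top 0.76 [218, 202, 235, 228] rgb [128. 109.  91.] ctr 510.3 74.8 size 55x45 longaxis 1.3 deg
top 0.65 [433, 248, 460, 271] rgb [ 33. 158. 154.] ctr 397.8 -504.9 size 78x48 longaxis 80.9 deg
shift 169.2 -49.7 0.8 turn -0.001 at [ 0.555  -0.0322  0.1508] [-1.80e+02 -1.00e-01  1.72e+02] t 39.65 j7 60.0 F [-0.5 -0.3 -0.9]
```

```bash
python3 - <<'E'
from h import *
panels('wrist',.053,'w6.png'); c=cal('wrist')
im=cv2.imread('pics/w6.png'); im=cv2.resize(im[:250],None,fx=1.4,fy=1.4,interpolation=cv2.INTER_CUBIC); cv2.imwrite('pics/w6c.png',im)
for d in env.regions_of('wrist','timer_grip'): print(d['confidence'],d['rect'])
for n,p in [('bay1',[-.005,.1]),('bay2',[-.005,0]),('knob',[-.078,-.122])]: print(n,b2w(p),w2px(c,[[*b2w(p),.05]]))
E
```

```text
wrist 0.91 [357, 113, 424, 207] rgb [120. 104.  96.] ctr 522.8 72.8 size 79x51 longaxis -5.9 deg
wrist 0.7 [251, 116, 308, 209] rgb [109. 112. 117.] ctr 510.1 -22.7 size 79x51 longaxis -7.1 deg
0.9 [102.5, 42.7, 148.3, 100.1]
bay1 [0.52501124 0.07341347] [[389.60429793 165.62018238]]
bay2 [ 0.51124207 -0.02563404] [[276.93630568 165.62302499]]
knob [ 0.422139   -0.13642052] [[128.34818818  76.56007291]]
```

View pics/w6c.png

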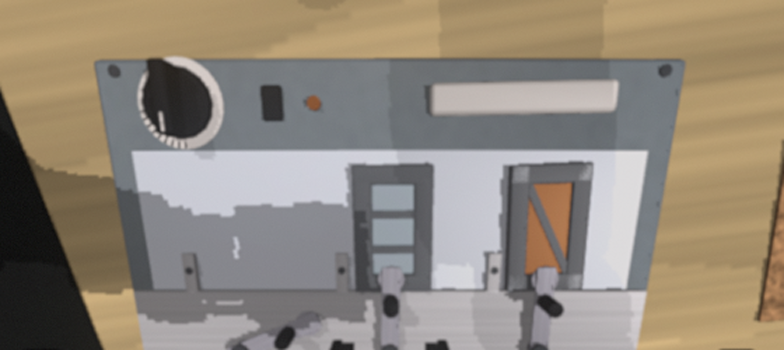

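```bash
python3 - <<'E'
from h import *
c=cal('wrist')
for z in (.048,.052): print(w2b(px2w(c,[[180.5/1.4,103/1.4]],z)))
im=cv2.imread('pics/w6.png')[30:115,85:165]
im=cv2.convertScaleAbs(cv2.resize(im,None,fx=6,fy=6,interpolation=cv2.INTER_CUBIC),alpha=3,beta=0); cv2.imwrite('pics/knob.png',im)
E
```

```text
[[-0.08056933 -0.12204305]]
[[-0.07988878 -0.12018535]]
```

View pics/knob.png

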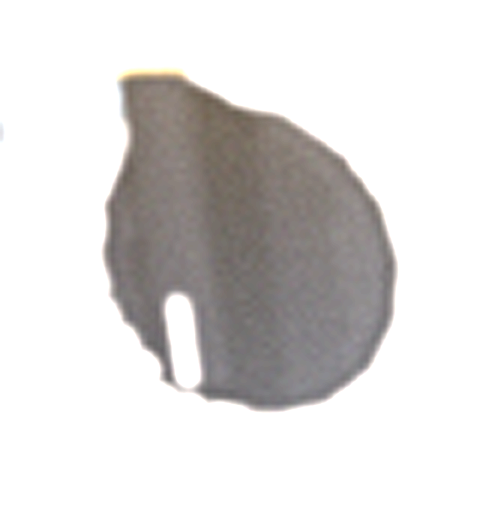

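```bash
python3 - <<'E'
from h import *
c=cal('wrist')
a=lambda x,y:w2b(px2w(c,[[85+x/6,30+y/6]],.07))[0]
print(a(155,72),a(185,390),a(170,231),a(178,295))
t=list(b2w([-.080,-.1215]))
go(t+[.055],172.1)
E
```

```text
[-0.09835646 -0.12239304] [-0.0616778  -0.12400501] [-0.08040508 -0.12317214] [-0.07296245 -0.12325056]
shift 118.7 -121.3 95.3 turn -0.001 at [ 0.5546 -0.032   0.1503] [ 1.800e+02 -1.000e-01  1.721e+02] t 39.8 j7 60.0 F [-0.5 -0.1 -0.6]
```

{"fn": "send_rows", "kwargs": {"plan": [[34,30,-30,0,0,0,0],[34,30,-30,0,0,0,0],[34,30,-30,0,0,0,0],[34,29,-30.5,10,0,0,0],[34,0,0,20,0,0,0],[34,0,0,20,0,0,0],[34,0,0,0,0,0,0],[34,0,0,0,0,0,0]]}}

```text
time_s: 40.6
tool_pos: [0.4269, -0.1279, 0.1037]
tool_rot: [179.8, -0.2, 172.2]
force: [0.2, -0.3, 0.8]
grip_width: 0.034
```

```bash
python3 - <<'E'
from h import *
go(list(b2w([-.080,-.1225]))+[.055],172.1)
E
```

```text
shift 5.6 -9.6 48.7 turn 0.002 at [ 0.4269 -0.1279  0.1037] [179.8  -0.2 172.2] t 40.6 j7 92.0 F [ 0.2 -0.3  0.8]
```

{"fn": "send_rows", "kwargs": {"plan": [[34,3,-5,0,0,0,0],[34,2.5,-4.5,0,0,0,0],[34,0,0,0,0,0,0],[34,0,0,0,0,0,0]]}}

```text
time_s: 41.0
tool_pos: [0.4205, -0.138, 0.1042]
tool_rot: [180.0, -0.1, 172.1]
force: [-0.7, 0.1, 0.0]
grip_width: 0.0338
```

```bash
python3 - <<'E'
from h import *
go(list(b2w([-.080,-.1225]))+[.055],172.1)
E
```

```text
shift 0.6 1.2 49.2 turn 0.000 at [ 0.4205 -0.138   0.1042] [ 1.800e+02 -1.000e-01  1.721e+02] t 41.0 j7 95.0 F [-0.7  0.1  0. ]
```

{"fn": "send_rows", "kwargs": {"plan": [[34,0,1,15,0,0,0],[34,0,0,15,0,0,0],[34,0,0,12,0,0,0],[34,0,0,7,0,0,0],[34,0,0,0,0,0,0],[5,0,0,0,0,0,0],[5,0,0,0,0,0,0],[5,0,0,0,0,0,0],[5,0,0,0,0,0,0],[5,0,0,0,0,0,0]], "grip_force": 40}}

```text
time_s: 42.0
tool_pos: [0.4204, -0.1395, 0.0555]
tool_rot: [-179.8, -0.1, 172.1]
force: [-0.5, -6.0, -0.4]
grip_width: 0.0099
```

{"fn": "send_rows", "kwargs": {"plan": [[5,0,0,0,0,0,0.07],[5,0,0,0,0,0,0.07],[5,0,0,0,0,0,0.07],[5,0,0,0,0,0,0.07],[5,0,0,0,0,0,0.07],[5,0,0,0,0,0,0.07],[5,0,0,0,0,0,0.07],[5,0,0,0,0,0,0.07],[5,0,0,0,0,0,0.07],[5,0,0,0,0,0,0.07]]}}

```text
time_s: 43.0
tool_pos: [0.4199, -0.1404, 0.0555]
tool_rot: [-179.7, 0.1, 131.8]
force: [-1.7, -8.0, 1.1]
grip_width: 0.0096
```

```bash
python3 - <<'E'
from h import *
o=env.get_obs(); print(o['wrist_torque'],o['grip_width'],o['force'],o['tool_rot'],w2b(o['tool_pos']))
E
```

```text
[-1.71456631  0.28126263  0.22073896] 0.009606168782920787 [-1.68812714 -7.98424822  1.11933666] [-1.79719907e+02  1.26469422e-01  1.31806947e+02] [[-0.07962548 -0.12625609]]
```

{"fn": "send_rows", "kwargs": {"plan": [[5,-0.8,-0.7,0,0,0,0.07],[5,0,0,0,0,0,0.07],[5,0,0,0,0,0,0.07],[5,0,0,0,0,0,0.07],[5,0,0,0,0,0,0.07],[5,0,0,0,0,0,0.07],[5,0,0,0,0,0,0.07],[5,0,0,0,0,0,0.07],[5,0,0,0,0,0,0.07],[5,0,0,0,0,0,0.05],[5,0,0,0,0,0,0.03],[5,0,0,0,0,0,0]]}}

```text
time_s: 44.2
tool_pos: [0.419, -0.1408, 0.0555]
tool_rot: [-179.7, 0.2, 91.3]
force: [-4.5, -5.7, 4.6]
grip_width: 0.0094
```

```bash
python3 - <<'E'
from h import *
o=env.get_obs(); print(o['wrist_torque'],o['grip_width'],o['force'],o['tool_rot'],w2b(o['tool_pos']))
E
```

```text
[-1.29379377  0.87954964  0.10796105] 0.009425866683335416 [-4.49135767 -5.70335001  4.60271189] [-179.73437463    0.219714     91.25010312] [[-0.08053569 -0.12682308]]
```

{"fn": "send_rows", "kwargs": {"plan": [[5,0,0,0,0,0,0.03],[5,0,0,0,0,0,0.03],[5,0,0,0,0,0,0],[5,0,0,0,0,0,0]]}}

```text
time_s: 44.6
tool_pos: [0.4189, -0.1409, 0.0555]
tool_rot: [-179.7, 0.3, 87.9]
force: [-4.9, -6.9, 4.8]
grip_width: 0.0099
```

```bash
python3 - <<'E'
from h import *
o=env.get_obs(); print(o['wrist_torque'],o['grip_width'],o['force'],o['tool_rot'],w2b(o['tool_pos']))
E
```

```text
[-1.43510664  0.93996667  0.64934444] 0.00988884305770551 [-4.89434601 -6.94768473  4.81420669] [-179.73708698    0.26133268   87.94387543] [[-0.08058052 -0.12684374]]
```

{"fn": "send_rows", "kwargs": {"plan": [[34,0,0,0,0,0,0],[34,0,0,0,0,0,0],[34,0,0,0,0,0,0],[34,0,0,-15,0,0,0],[34,0,0,-20,0,0,0],[34,0,0,-30,0,0,0],[34,0,0,-30,0,0,0],[34,0,0,-10,0,0,0],[34,0,0,0,0,0,0]]}}

```text
time_s: 45.5
tool_pos: [0.4217, -0.1382, 0.1612]
tool_rot: [180.0, 0.1, 87.9]
force: [0.5, 1.0, -0.5]
grip_width: 0.0341
```

```bash
python3 - <<'E'
from h import *
go(list(b2w([.04,.0]))+[.160],172.1)
E
```

```text
shift 111.2 130.2 1.2 turn -1.469 at [ 0.4217 -0.1382  0.1612] [1.80e+02 1.00e-01 8.79e+01] t 45.5 j7 18.0 F [ 0.5  1.  -0.5]
```

{"fn": "send_rows", "kwargs": {"plan": [[34,14,16.3,0,0,0,0],[34,14,16.3,0,0,0,0],[34,14,16.3,0,0,0,0],[34,14,16.3,0,0,0,0],[34,14,16.3,0,0,0,0],[34,14,16.3,0,0,0,0],[34,14,16.3,0,0,0,0],[34,13,16,0,0,0,0]]}}

```text
time_s: 46.3
tool_pos: [0.5543, -0.0304, 0.1575]
tool_rot: [-179.7, -0.1, 88.0]
force: [0.2, -0.3, 0.7]
grip_width: 0.0339
```

{"fn": "send_rows", "kwargs": {"plan": [[34,0,0,0,0,0,-0.1224],[34,0,0,0,0,0,-0.1224],[34,0,0,0,0,0,-0.1224],[34,0,0,0,0,0,-0.1224],[34,0,0,0,0,0,-0.1224],[34,0,0,0,0,0,-0.1224],[34,0,0,0,0,0,-0.1224],[34,0,0,0,0,0,-0.1224],[34,0,0,0,0,0,-0.1224],[34,0,0,0,0,0,-0.1224],[34,0,0,0,0,0,-0.1224],[34,0,0,0,0,0,-0.1224]]}}

```text
time_s: 47.5
tool_pos: [0.5538, -0.031, 0.1579]
tool_rot: [179.9, -0.2, 172.4]
force: [1.3, -0.2, 0.4]
grip_width: 0.0341
```

{"fn": "send_rows", "kwargs": {"plan": [[34,0,0,0,0,0,0],[34,0,0,0,0,0,0],[34,0,0,0,0,0,0],[34,0,0,0,0,0,0],[34,0,0,0,0,0,0],[34,0,0,0,0,0,0],[34,0,0,0,0,0,0],[34,0,0,0,0,0,0],[34,0,0,0,0,0,0],[34,0,0,0,0,0,0],[34,0,0,0,0,0,0],[34,0,0,0,0,0,0]]}}

```text
time_s: 48.7
tool_pos: [0.5547, -0.0316, 0.1598]
tool_rot: [180.0, -0.1, 172.1]
force: [-0.6, 0.6, -1.1]
grip_width: 0.0336
```

{"fn": "send_rows", "kwargs": {"plan": [[34,0,0,0,0,0,0],[34,0,0,0,0,0,0],[34,0,0,0,0,0,0],[34,0,0,0,0,0,0],[34,0,0,0,0,0,0],[34,0,0,0,0,0,0],[34,0,0,0,0,0,0],[34,0,0,0,0,0,0],[34,0,0,0,0,0,0],[34,0,0,0,0,0,0],[34,0,0,0,0,0,0],[34,0,0,0,0,0,0]]}}

```text
time_s: 49.9
tool_pos: [0.5546, -0.0316, 0.1598]
tool_rot: [180.0, -0.1, 172.1]
force: [0.4, -0.6, -0.3]
grip_width: 0.0341
```

{"fn": "send_rows", "kwargs": {"plan": [[34,0,0,0,0,0,0],[34,0,0,0,0,0,0],[34,0,0,0,0,0,0],[34,0,0,0,0,0,0],[34,0,0,0,0,0,0],[34,0,0,0,0,0,0],[34,0,0,0,0,0,0],[34,0,0,0,0,0,0],[34,0,0,0,0,0,0],[34,0,0,0,0,0,0],[34,0,0,0,0,0,0],[34,0,0,0,0,0,0]]}}

```text
time_s: 51.1
tool_pos: [0.5546, -0.0316, 0.1598]
tool_rot: [180.0, -0.1, 172.1]
force: [0.7, 0.2, 0.1]
grip_width: 0.034
```

{"fn": "send_rows", "kwargs": {"plan": [[34,0,0,0,0,0,0],[34,0,0,0,0,0,0],[34,0,0,0,0,0,0],[34,0,0,0,0,0,0],[34,0,0,0,0,0,0],[34,0,0,0,0,0,0],[34,0,0,0,0,0,0],[34,0,0,0,0,0,0],[34,0,0,0,0,0,0],[34,0,0,0,0,0,0],[34,0,0,0,0,0,0],[34,0,0,0,0,0,0]]}}

```text
time_s: 52.3
tool_pos: [0.5547, -0.0316, 0.1598]
tool_rot: [180.0, -0.1, 172.1]
force: [0.0, -0.1, 0.4]
grip_width: 0.0342
```

```bash
python3 - <<'E'
from h import *
go(list(b2w([.0395,.0]))+[.062],172.1)
panels('wrist',.053,'w7.png')
im=cv2.imread('pics/w7.png'); im=cv2.convertScaleAbs(cv2.resize(im[:250],None,fx=1.4,fy=1.4,interpolation=cv2.INTER_CUBIC),alpha=1.3); cv2.imwrite('pics/w7c.png',im)
E
```

```text
shift -0.7 -0.0 97.8 turn -0.001 at [ 0.5547 -0.0316  0.1598] [ 1.800e+02 -1.000e-01  1.721e+02] t 52.3 j7 61.0 F [ 0.  -0.1  0.4]
wrist 0.89 [355, 116, 419, 207] rgb [119. 104.  96.] ctr 523.0 73.2 size 79x52 longaxis -6.0 deg
wrist 0.78 [252, 118, 308, 208] rgb [113. 116. 122.] ctr 510.3 -22.8 size 78x51 longaxis -7.9 deg
wrist 0.46 [110, 49, 151, 101] rgb [56. 53. 52.] ctr 420.2 -137.1 size 42x39 longaxis 61.7 deg
```

View pics/w7c.png

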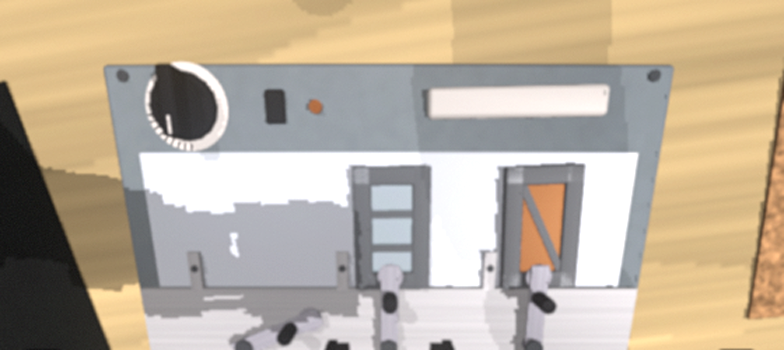

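{"fn": "send_rows", "kwargs": {"plan": [[34,0,0,0,0,0,0],[34,0,0,0,0,0,0],[34,0,0,0,0,0,0],[34,0,0,0,0,0,0],[34,0,0,0,0,0,0],[34,0,0,0,0,0,0],[34,0,0,0,0,0,0],[34,0,0,0,0,0,0],[34,0,0,0,0,0,0],[34,-0.7,0,20,0,0,0],[34,0,0,20,0,0,0],[34,0,0,0,0,0,0]]}}

```text
time_s: 53.6
tool_pos: [0.5535, -0.032, 0.1176]
tool_rot: [180.0, -0.3, 172.1]
force: [-0.0, 1.1, 0.2]
grip_width: 0.0339
```

{"fn": "send_rows", "kwargs": {"plan": [[34,0,0,0,0,0,0],[34,0,0,20,0,0,0],[34,0,0,18,0,0,0],[34,0,0,13,0,0,0],[34,0,0,6,0,0,0],[34,0,0,0,0,0,0],[34,0,0,0,0,0,0],[5,0,0,0,0,0,0],[5,0,0,0,0,0,0],[5,0,0,0,0,0,0],[5,0,0,0,0,0,0],[5,0,0,0,0,0,0]], "grip_force": 15}}

```text
time_s: 54.8
tool_pos: [0.5553, -0.0316, 0.063]
tool_rot: [180.0, -0.1, 172.1]
force: [-0.2, 0.4, 0.4]
grip_width: 0.0093
```

{"fn": "send_rows", "kwargs": {"plan": [[5,0,0,-1,0,0,0],[5,0,0,-1,0,0,0],[5,0,0,-0.7,0,0,0],[5,0,0,0,0,0,0]]}}

```text
time_s: 55.2
tool_pos: [0.5558, -0.0319, 0.0653]
tool_rot: [179.9, -0.0, 172.1]
force: [5.9, -1.0, -7.6]
grip_width: 0.0093
```

{"fn": "send_rows", "kwargs": {"plan": [[5,-0.14,3.19,0,0,0,0.0888],[5,-0.14,3.19,0,0,0,0.0888],[5,-0.14,3.19,0,0,0,0.0888],[5,-0.14,3.19,0,0,0,0.0888],[5,-0.14,3.19,0,0,0,0.0888],[5,-0.14,3.19,0,0,0,0.0888],[5,-0.14,3.19,0,0,0,0.0888],[5,-0.14,3.19,0,0,0,0.0888],[5,0,0,0,0,0,0]]}}

```text
time_s: 56.1
tool_pos: [0.5671, -0.0111, 0.0651]
tool_rot: [-179.9, -0.0, 131.3]
force: [4.4, -3.0, -6.7]
grip_width: 0.0092
```

{"fn": "send_rows", "kwargs": {"plan": [[5,-0.14,3.19,0,0,0,0.0888],[5,-0.14,3.19,0,0,0,0.0888],[5,-0.14,3.19,0,0,0,0.0888],[5,-0.14,3.19,0,0,0,0.0888],[5,-0.14,3.19,0,0,0,0.0888],[5,-0.14,3.19,0,0,0,0.0888],[5,-0.14,3.19,0,0,0,0.0888],[5,0,0,0,0,0,0]]}}

```text
time_s: 56.9
tool_pos: [0.5863, -0.0027, 0.0647]
tool_rot: [-179.7, 0.1, 95.8]
force: [1.0, -4.6, -6.0]
grip_width: 0.0092
```

{"fn": "send_rows", "kwargs": {"plan": [[5,0,0,1,0,0,0],[5,0,0,1,0,0,0],[5,0,0,0.7,0,0,0],[30,0,0,0,0,0,0],[30,0,0,0,0,0,0],[30,0,0,0,0,0,0],[30,0,0,-20,0,0,0],[30,0,0,-30,0,0,0],[30,0,0,-10,0,0,0],[30,0,0,0,0,0,0]]}}

```text
time_s: 57.9
tool_pos: [0.5886, 0.0001, 0.1246]
tool_rot: [179.9, -0.0, 95.8]
force: [0.2, 0.2, -0.7]
grip_width: 0.0297
```

```bash
python3 - <<'E'
from h import *
go(list(b2w([.039,.0995]))+[.062],172.1)
print(w2b(env.get_obs()['tool_pos']))
E
```

```text
shift 68.5 -13.2 62.6 turn -1.332 at [5.886e-01 1.000e-04 1.246e-01] [179.9  -0.   95.8] t 57.9 j7 -12.0 F [ 0.2  0.2 -0.7]
[[0.06810691 0.03610295]]
```

{"fn": "send_rows", "kwargs": {"plan": [[34,34,-6.6,0,0,0,0],[34,34.5,-6.6,0,0,0,0],[34,0,0,0,0,0,-0.1332],[34,0,0,0,0,0,-0.1332],[34,0,0,0,0,0,-0.1332],[34,0,0,0,0,0,-0.1332],[34,0,0,0,0,0,-0.1332],[34,0,0,0,0,0,-0.1332],[34,0,0,0,0,0,-0.1332],[34,0,0,0,0,0,-0.1332],[34,0,0,0,0,0,-0.1332],[34,0,0,0,0,0,-0.1332]]}}

```text
time_s: 59.1
tool_pos: [0.5664, 0.0661, 0.1215]
tool_rot: [180.0, -0.2, 172.4]
force: [0.1, 0.9, -0.8]
grip_width: 0.0341
```

{"fn": "send_rows", "kwargs": {"plan": [[34,0,0,10,0,0,0],[34,0,0,10,0,0,0],[34,0,0,0,0,0,0],[34,0,0,0,0,0,0]]}}

```text
time_s: 59.5
tool_pos: [0.5668, 0.066, 0.1021]
tool_rot: [180.0, -0.2, 172.0]
force: [-0.4, 0.2, 0.7]
grip_width: 0.0338
```

```bash
python3 - <<'E'
from h import *
go(list(b2w([.039,.099]))+[.062],172.1)
E
```

```text
shift -1.6 0.6 40.1 turn -0.002 at [0.5668 0.066  0.1021] [180.   -0.2 172. ] t 59.5 j7 49.0 F [-0.4  0.2  0.7]
```

{"fn": "send_rows", "kwargs": {"plan": [[34,-1.5,0.5,15,0,0,0],[34,0,0,15,0,0,0],[34,0,0,9,0,0,0],[34,0,0,0,0,0,0],[34,0,0,0,0,0,0],[5,0,0,0,0,0,0],[5,0,0,0,0,0,0],[5,0,0,0,0,0,0],[5,0,0,0,0,0,0],[5,0,0,0,0,0,0]]}}

```text
time_s: 60.5
tool_pos: [0.5689, 0.0663, 0.0641]
tool_rot: [180.0, -0.1, 172.1]
force: [-0.9, -0.4, 0.2]
grip_width: 0.009
```

{"fn": "send_rows", "kwargs": {"plan": [[5,0,0,-1,0,0,0],[5,0,0,-1,0,0,0],[5,0,0,-0.7,0,0,0],[5,0,0,0,0,0,0]]}}

```text
time_s: 60.9
tool_pos: [0.5694, 0.0659, 0.0663]
tool_rot: [180.0, -0.0, 172.0]
force: [5.8, 0.5, -8.2]
grip_width: 0.0094
```

{"fn": "send_rows", "kwargs": {"plan": [[5,-0.14,3.19,0,0,0,0.0888],[5,-0.14,3.19,0,0,0,0.0888],[5,-0.14,3.19,0,0,0,0.0888],[5,-0.14,3.19,0,0,0,0.0888],[5,-0.14,3.19,0,0,0,0.0888],[5,-0.14,3.19,0,0,0,0.0888],[5,-0.14,3.19,0,0,0,0.0888],[5,-0.14,3.19,0,0,0,0.0888],[5,0,0,0,0,0,0]]}}

```text
time_s: 61.8
tool_pos: [0.5802, 0.0873, 0.0659]
tool_rot: [-179.8, -0.1, 131.3]
force: [2.3, -2.6, -5.6]
grip_width: 0.0091
```

{"fn": "send_rows", "kwargs": {"plan": [[5,-0.14,3.19,0,0,0,0.0888],[5,-0.14,3.19,0,0,0,0.0888],[5,-0.14,3.19,0,0,0,0.0888],[5,-0.14,3.19,0,0,0,0.0888],[5,-0.14,3.19,0,0,0,0.0888],[5,-0.14,3.19,0,0,0,0.0888],[5,-0.14,3.19,0,0,0,0.0888],[5,0,0,0,0,0,0]]}}

```text
time_s: 62.6
tool_pos: [0.5995, 0.0962, 0.0657]
tool_rot: [-179.7, 0.0, 95.8]
force: [0.4, -3.0, -4.1]
grip_width: 0.0092
```

{"fn": "send_rows", "kwargs": {"plan": [[5,0,0,1,0,0,0],[5,0,0,1,0,0,0],[5,0,0,0.7,0,0,0],[30,0,0,0,0,0,0],[30,0,0,0,0,0,0],[30,0,0,0,0,0,0],[30,0,0,-20,0,0,0],[30,0,0,-30,0,0,0],[30,0,0,-30,0,0,0],[30,0,0,0,0,0,0]]}}

```text
time_s: 63.6
tool_pos: [0.604, 0.0989, 0.1489]
tool_rot: [179.6, -0.1, 95.8]
force: [-0.2, 0.7, -0.2]
grip_width: 0.03
```

```bash
python3 - <<'E'
from h import *
print(w2b(env.get_obs()['tool_pos']))
go(list(b2w([-.02,.098]))+[.145],-7.9)
E
```

```text
[[0.06974093 0.13611932]]
shift -15.8 -96.2 3.9 turn -1.332 at [0.604  0.0989 0.1489] [ 1.796e+02 -1.000e-01  9.580e+01] t 63.6 j7 -21.0 F [-0.2  0.7 -0.2]
```

```bash
python3 - <<'E'
from h import *
go(list(b2w([-.013,.0997]))+[.145],172.1)
E
```

```text
shift -15.8 -89.0 3.9 turn -1.332 at [0.604  0.0989 0.1489] [ 1.796e+02 -1.000e-01  9.580e+01] t 63.6 j7 -21.0 F [-0.2  0.7 -0.2]
```

{"fn": "send_rows", "kwargs": {"plan": [[64,-4,-30,0,0,0,0],[64,-6,-30,0,0,0,0],[64,-6,-29,0,0,0,0],[64,0,0,0,0,0,-0.148],[64,0,0,0,0,0,-0.148],[64,0,0,0,0,0,-0.148],[64,0,0,0,0,0,-0.148],[64,0,0,0,0,0,-0.148],[64,0,0,0,0,0,-0.148],[64,0,0,0,0,0,-0.148],[64,0,0,0,0,0,-0.148],[64,0,0,0,0,0,-0.148]]}}

```text
time_s: 64.8
tool_pos: [0.514, 0.0726, 0.1438]
tool_rot: [180.0, -0.1, 172.5]
force: [-0.3, 0.8, 0.1]
grip_width: 0.0641
```

{"fn": "send_rows", "kwargs": {"plan": [[64,0,0,0,0,0,0],[64,0,0,0,0,0,0],[64,0,0,0,0,0,0]]}}

```text
time_s: 65.1
tool_pos: [0.5139, 0.0724, 0.1439]
tool_rot: [180.0, -0.1, 171.9]
force: [-0.3, 0.2, -0.5]
grip_width: 0.0638
```

```bash
python3 - <<'E'
from h import *
go(list(b2w([-.013,.0997]))+[.0485],172.1)
panels('wrist',.053,'w8.png');panels('top',.053,'t8.png'); studs()
E
```

```text
shift -2.8 2.3 95.4 turn -0.003 at [0.5139 0.0724 0.1439] [ 1.800e+02 -1.000e-01  1.719e+02] t 65.1 j7 56.0 F [-0.3  0.2 -0.5]
wrist 0.77 [247, 181, 312, 269] rgb [102.  88.  82.] ctr 522.8 74.0 size 82x51 longaxis -5.8 deg
wrist 0.67 [144, 182, 204, 268] rgb [ 97. 101. 106.] ctr 510.2 -21.2 size 80x50 longaxis -7.4 deg
top 0.86 [256, 197, 276, 232] rgb [125. 131. 134.] ctr 510.2 -30.4 size 81x43 longaxis -5.0 deg
top 0.64 [433, 252, 460, 271] rgb [ 30. 159. 155.] ctr 398.0 -504.9 size 77x47 longaxis 80.7 deg
top 0.49 [301, 244, 316, 260] rgb [44. 44. 44.] ctr 417.5 -141.3 size 37x35 longaxis 46.3 deg
net 0.64 [289, 303, 324, 316]
clip y 0.1 None
clip y 0 None
clip y -0.1 None
```

{"fn": "send_rows", "kwargs": {"plan": [[64,-2,1.5,25,0,0,-0.03],[64,0,0,25,0,0,0],[64,0,0,25,0,0,0],[64,0,0,12,0,0,0],[64,0,0,8,0,0,0],[64,0,0,0,0,0,0],[64,0,0,0,0,0,0],[40,0,0,0,0,0,0],[40,0,0,0,0,0,0],[40,0,0,0,0,0,0],[40,0,0,0,0,0,0],[40,0,0,0,0,0,0]], "grip_force": 30}}

```text
time_s: 66.6
tool_pos: [0.5165, 0.0735, 0.0496]
tool_rot: [180.0, -0.1, 173.8]
force: [-1.1, -0.2, 3.7]
grip_width: 0.0493
```

{"fn": "send_rows", "kwargs": {"plan": [[40,0,0,-15,0,0,0],[40,0,0,-30,0,0,0],[40,0,0,-30,0,0,0],[40,0,0,-20,0,0,0],[40,0,0,0,0,0,0],[40,0,0,0,0,0,0]]}}

```text
time_s: 67.2
tool_pos: [0.5159, 0.0731, 0.1439]
tool_rot: [-180.0, -0.1, 173.8]
force: [-0.1, 0.5, -2.0]
grip_width: 0.0489
```

```bash
python3 - <<'E'
from h import *
go([.553,.331,.12],172.1)
studs()
E
```

```text
shift -8.9 260.4 23.9 turn 0.029 at [0.5159 0.0731 0.1439] [-1.800e+02 -1.000e-01  1.738e+02] t 67.2 j7 58.0 F [-0.1  0.5 -2. ]
net 0.63 [452, 0, 559, 274]
net 0.58 [229, 203, 324, 329]
clip y 0.1 None
clip y 0 None
clip y -0.1 None
```

{"fn": "send_rows", "kwargs": {"plan": [[40,-0.5,14,0,0,0,0],[40,-0.5,20,0,0,0,0],[40,-0.5,24,0,0,0,0],[40,-0.5,24,0,0,0,0],[40,-0.5,24,0,0,0,0],[40,-0.5,24,0,0,0,0],[40,-0.5,24,0,0,0,0],[40,-0.5,24,0,0,0,0],[40,-0.5,24,0,0,0,0],[40,-0.5,24,0,0,0,0],[40,0,20,0,0,0,0],[40,0,14,0,0,0,0]]}}

```text
time_s: 68.5
tool_pos: [0.5479, 0.3329, 0.1421]
tool_rot: [-180.0, -0.3, 173.9]
force: [0.2, 0.4, -1.2]
grip_width: 0.0493
```

{"fn": "send_rows", "kwargs": {"plan": [[40,0,0,25,0,0,0],[40,0,0,30,0,0,0],[40,0,0,30,0,0,0],[40,0,0,30,0,0,0],[40,0,0,12,0,0,0],[40,0,0,4,0,0,0],[40,0,0,0,0,0,0],[40,0,0,0,0,0,0]]}}

```text
time_s: 69.3
tool_pos: [0.5497, 0.3323, 0.0144]
tool_rot: [179.9, -0.0, 173.8]
force: [0.4, 0.1, -1.4]
grip_width: 0.0491
```

{"fn": "send_rows", "kwargs": {"plan": [[40,0,0,2,0,0,0],[40,0,0,2,0,0,0],[40,0,0,1,0,0,0],[40,0,0,1,0,0,0],[40,0,0,0,0,0,0]]}}

```text
time_s: 69.8
tool_pos: [0.5492, 0.3314, 0.0076]
tool_rot: [180.0, -0.1, 173.8]
force: [-1.1, -1.6, 2.4]
grip_width: 0.0496
```

{"fn": "send_rows", "kwargs": {"plan": [[40,0,0,0.7,0,0,0],[40,0,0,0.5,0,0,0],[40,0,0,0,0,0,0]]}}

```text
time_s: 70.1
tool_pos: [0.5492, 0.3315, 0.0076]
tool_rot: [-180.0, -0.1, 173.8]
force: [-3.0, -3.0, 9.8]
grip_width: 0.0491
```

Landed; release and return for panel b.

{"fn": "send_rows", "kwargs": {"plan": [[64,0,0,-0.8,0,0,0],[64,0,0,0,0,0,0],[64,0,0,0,0,0,0],[64,0,0,0,0,0,0],[64,0,0,-20,0,0,0],[64,0,0,-40,0,0,0],[64,0,0,-40,0,0,0],[64,0,0,-36,0,0,0],[64,0,0,0,0,0,0]]}}

```text
time_s: 71.0
tool_pos: [0.5514, 0.3345, 0.1501]
tool_rot: [179.6, 0.4, 173.8]
force: [0.5, 0.4, -0.8]
grip_width: 0.064
```

```bash
python3 - <<'E'
from h import *
go(list(b2w([-.013,.001]))+[.145],172.2)
panels('top',.011,'t9.png')
E
```

```text
shift 9.0 -361.1 5.1 turn 0.028 at [0.5514 0.3345 0.1501] [179.6   0.4 173.8] t 71.0 j7 30.0 F [ 0.5  0.4 -0.8]
top 0.68 [251, 201, 273, 233] rgb [135. 141. 143.] ctr 511.2 -23.6 size 84x52 longaxis -7.1 deg
top 0.68 [433, 248, 458, 272] rgb [ 40. 160. 154.] ctr 393.8 -521.4 size 84x52 longaxis 79.1 deg
top 0.6 [369, 280, 395, 313] rgb [ 37. 161. 157.] ctr 296.3 -347.4 size 80x51 longaxis 31.3 deg
top 0.32 [285, 105, 308, 132] rgb [153. 153. 156.] ctr 781.0 -105.4 size 70x63 longaxis 1.3 deg
```

{"fn": "send_rows", "kwargs": {"plan": [[64,0,-20,0,0,0,0],[64,1,-30,0,0,0,0.028],[64,1,-33,0,0,0,0],[64,1,-33,0,0,0,0],[64,1,-33,0,0,0,0],[64,1,-33,0,0,0,0],[64,1,-33,0,0,0,0],[64,1,-33,0,0,0,0],[64,1,-33,0,0,0,0],[64,1,-33,0,0,0,0],[64,0,-28,0,0,0,0],[64,0,-19,0,0,0,0]]}}

```text
time_s: 72.3
tool_pos: [0.4911, -0.028, 0.1414]
tool_rot: [-180.0, -0.2, 172.0]
force: [-0.2, 0.2, -0.3]
grip_width: 0.0639
```

{"fn": "send_rows", "kwargs": {"plan": [[64,0,0,0,0,0,0],[64,0,0,0,0,0,0],[64,0,0,0,0,0,0]]}}

```text
time_s: 72.6
tool_pos: [0.4924, -0.0236, 0.1423]
tool_rot: [179.9, -0.1, 172.3]
force: [0.4, 0.7, -1.4]
grip_width: 0.0638
```

```bash
python3 - <<'E'
from h import *
go(list(b2w([-.013,.001]))+[.0495],172.2)
panels('wrist',.053,'w10.png')
E
```

```text
shift -10.9 1.5 92.8 turn 0.002 at [ 0.4924 -0.0236  0.1423] [ 1.799e+02 -1.000e-01  1.723e+02] t 72.6 j7 71.0 F [ 0.4  0.7 -1.4]
wrist 0.81 [251, 190, 306, 276] rgb [100. 103. 108.] ctr 509.5 -22.6 size 82x50 longaxis -8.4 deg
```

{"fn": "send_rows", "kwargs": {"plan": [[64,-10.5,0.5,15,0,0,0],[64,0,0,25,0,0,0],[64,0,0,25,0,0,0],[64,0,0,16,0,0,0],[64,0,0,11,0,0,0],[64,0,0,0,0,0,0],[64,0,0,0,0,0,0],[40,0,0,0,0,0,0],[40,0,0,0,0,0,0],[40,0,0,0,0,0,0],[40,0,0,0,0,0,0],[40,0,0,0,0,0,0]]}}

```text
time_s: 73.9
tool_pos: [0.5036, -0.0258, 0.0513]
tool_rot: [180.0, -0.0, 172.2]
force: [-1.3, 1.3, 4.6]
grip_width: 0.0485
```

{"fn": "send_rows", "kwargs": {"plan": [[40,0,0,-15,0,0,0],[40,0,0,-30,0,0,0],[40,0,0,-30,0,0,0],[40,0,0,-20,0,0,0],[40,0,0,0,0,0,0],[40,0,0,0,0,0,0]]}}

```text
time_s: 74.5
tool_pos: [0.5026, -0.0268, 0.1452]
tool_rot: [-179.9, -0.1, 172.1]
force: [0.2, 0.3, -2.6]
grip_width: 0.0487
```

```bash
python3 - <<'E'
from h import *
go([.423,.334,.145],172.1)
panels('top',.011,'t11.png')
E
```

```text
shift 128.2 346.6 0.2 turn 0.001 at [ 0.5026 -0.0268  0.1452] [-1.799e+02 -1.000e-01  1.721e+02] t 74.5 j7 70.0 F [ 0.2  0.3 -2.6]
top 0.92 [431, 252, 459, 271] rgb [ 29. 157. 154.] ctr 394.5 -520.9 size 80x49 longaxis 80.2 deg
top 0.87 [369, 282, 396, 312] rgb [ 30. 126. 122.] ctr 297.8 -347.8 size 80x52 longaxis 30.6 deg
top 0.63 [127, 181, 148, 215] rgb [136. 122. 108.] ctr 555.6 328.7 size 83x52 longaxis -5.9 deg
```

{"fn": "send_rows", "kwargs": {"plan": [[40,6,18,0,0,0,0],[40,10,27,0,0,0,0],[40,12,32,0,0,0,0],[40,12,32,0,0,0,0],[40,12,32,0,0,0,0],[40,12,32,0,0,0,0],[40,12,32,0,0,0,0],[40,12,32,0,0,0,0],[40,12,32,0,0,0,0],[40,11,32,0,0,0,0],[40,10,27,0,0,0,0],[40,7,18,0,0,0,0]]}}

```text
time_s: 75.8
tool_pos: [0.4203, 0.3374, 0.1451]
tool_rot: [179.9, -0.3, 172.4]
force: [-0.6, -0.4, -1.3]
grip_width: 0.0482
```

{"fn": "send_rows", "kwargs": {"plan": [[40,0,0,0,0,0,0],[40,0,0,25,0,0,0],[40,0,0,30,0,0,0],[40,0,0,30,0,0,0],[40,0,0,25,0,0,0],[40,0,0,12,0,0,0],[40,0,0,6,0,0,0],[40,0,0,0,0,0,0],[40,0,0,0,0,0,0]]}}

```text
time_s: 76.7
tool_pos: [0.4236, 0.3347, 0.0189]
tool_rot: [179.9, -0.0, 172.2]
force: [-0.4, -0.4, -2.1]
grip_width: 0.0483
```

{"fn": "send_rows", "kwargs": {"plan": [[40,0,0,4,0,0,0],[40,0,0,3,0,0,0],[40,0,0,1,0,0,0],[40,0,0,1,0,0,0],[40,0,0,0,0,0,0]]}}

```text
time_s: 77.2
tool_pos: [0.4231, 0.3341, 0.0093]
tool_rot: [-180.0, -0.1, 172.2]
force: [-0.6, -1.6, 2.8]
grip_width: 0.0488
```

{"fn": "send_rows", "kwargs": {"plan": [[40,0,0,0.8,0,0,0],[40,0,0,0.5,0,0,0],[40,0,0,0,0,0,0]]}}

```text
time_s: 77.5
tool_pos: [0.4232, 0.3341, 0.0091]
tool_rot: [-179.9, -0.1, 172.2]
force: [-4.4, -5.3, 13.3]
grip_width: 0.0484
```

{"fn": "send_rows", "kwargs": {"plan": [[64,0,0,-1.2,0,0,0],[64,0,0,0,0,0,0],[64,0,0,0,0,0,0],[64,0,0,0,0,0,0],[64,0,0,-20,0,0,0],[64,0,0,-40,0,0,0],[64,0,0,-40,0,0,0],[64,0,0,-40,0,0,0],[64,0,0,-40,0,0,0],[64,0,0,-20,0,0,0],[64,0,0,0,0,0,0],[64,0,0,0,0,0,0]]}}

```text
time_s: 78.7
tool_pos: [0.4235, 0.3337, 0.2084]
tool_rot: [180.0, -0.1, 172.2]
force: [-0.8, -0.5, -0.6]
grip_width: 0.0643
```

```bash
python3 - <<'E'
from h import *
o=env.get_obs();print(o['tool_pos'],o['time_s'])
panels('top',.011,'t12.png')
im=cv2.imread('pics/t12.png')[90:280,95:375]
cv2.imwrite('pics/t12c.png',cv2.resize(im,None,fx=2.8,fy=2.8,interpolation=cv2.INTER_CUBIC))
E
```

```text
[0.42348335 0.33374242 0.20841007] 78.7
top 0.94 [125, 224, 144, 257] rgb [125. 127. 124.] ctr 432.8 327.5 size 82x48 longaxis 1.8 deg
top 0.85 [369, 281, 395, 313] rgb [ 41. 151. 145.] ctr 297.1 -346.0 size 82x55 longaxis 31.6 deg
top 0.82 [127, 180, 150, 211] rgb [127. 113.  99.] ctr 557.0 327.6 size 80x52 longaxis -6.1 deg
top 0.67 [431, 249, 459, 269] rgb [ 27. 152. 148.] ctr 394.3 -521.4 size 80x48 longaxis 79.1 deg
```

View pics/t12c.png

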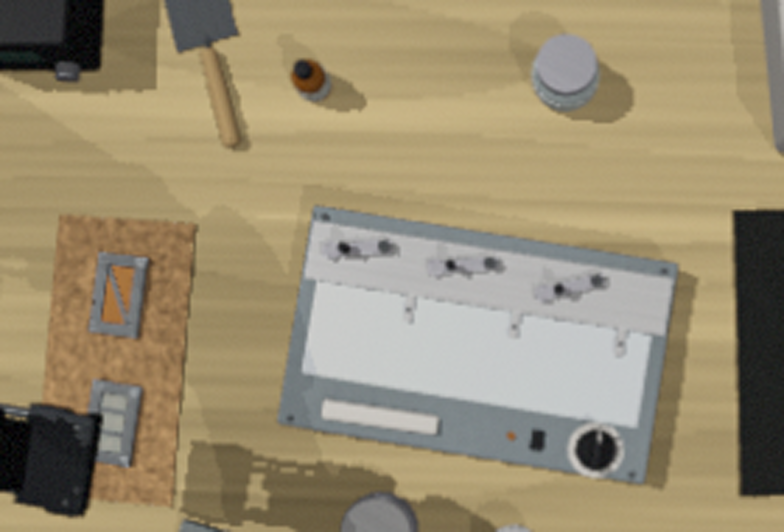

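```bash
python3 -c "
from cell import env
print(env.sign_off())"
```

```text
the job is handed in; nothing more can be done
None
```

I cured both panels and handed the job in at about 79 s of the 210 s allowed. Only two were on the rubber mat: the amber one, panel_a, and the clear one, panel_b. No green panel_c was present, and I left the turquoise look-alikes alone.

- **Curing:** I slid panel_a against the rail in the bay at box y = +100 mm and panel_b in the bay at y = 0. Each was clipped by lifting the stud and swinging the clip over. I wound the timer about 1.4 rad until the torque rose at the stop (about 0.65 N m), let it go and waited 9 s.
- **Unloading:** I swung both clips back and set the panels down separately on the cork mat.

**Last checks**
- **Final overhead picture:** it showed both panels on the cork, with centres near (0.557, 0.328) and (0.433, 0.328) m, about 40 mm apart.
- **Clips:** in the same picture all three lay over the rail. My estimates are about 0.15 and 0.25 rad for the two I used. The third, which I never touched, was about 0.4 rad when measured earlier.
- **Timer and bystanders:** the timer mark was back at its starting position, and the bottle and jar were standing.

**Doubts**
- **panel_a on the box:** it sat about 2° off square while clipped, within the 0.12 rad limit.
- **panel_b on the cork:** the overhead picture gave its direction as about 2°, while the gripper set it down at −8°. The arm was partly blocking that view, and direction on the cork isn't judged.
- **Not measured:** clip force and timer angle can't be read directly, so I judged those from the pictures and wrist forces.

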